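Hang the tea-light lanterns on the balance bar

TASK

Hang the three lanterns by their hooks on the pivoting balance bar so that it ends level: first one small lantern on the arm to the robot's right, then the large blue one on the left arm, then the other small one on the right arm, one small lantern at each of the two collars there. Set each hook gently on the bar just inboard of its brass stop collar, slide it outwards until you feel it press lightly against the collar, let the bar take the weight slowly before you let go, and never force, jerk or tip the bar far over. Leave the cup, the jar and the remote control where they are.

Things in the scene. Friction and masses are not known exactly. Their poses are not given: they have to be found in the camera images.
- bar: Wooden bar, 10 x 360 x 10 mm along its own y (+y to the robot's left), pivoting like a see-saw about its own x. Origin at the pivot, mid-bar, 225 mm above the table; the bar's top is 5 mm above it. Self-levelling and soft: one small lantern at the outer right collar tips it 0.12 to 0.18 rad, the large alone 0.19 to 0.28 (friction and keel mass are hidden). Swing period just under 1 s; limits 0.45 rad.
- stand: Fixed dark steel stand: origin on the table right below the pivot, same yaw as the bar; foot plate 170 x 170 x 12 mm; post (16 mm, 252 mm tall) 75 mm beyond the bar (+x). A brass keel weight on the bar (48 mm diameter, 80 mm along x, about 1.6 kg) hangs 135 mm below the pivot.
- stop_right_outer (a point): Brass stop collar, 22 mm diameter, 8 mm thick, fixed round the bar at the outer end of the right (-y) arm. Origin at the centre of the face towards the pivot, 169 mm from it; axes of the bar. A hook resting against it has its hook point 4 mm inboard of this face. 67 mm of free bar lie between this face and the inner collar. Loaded here, the bar sinks about 1 mm per 0.08 N.
- stop_right_inner (a point): The same collar half-way out on the right (-y) arm: its face towards the pivot (origin) is 94 mm from the pivot. A hook rests against that face, on the pivot's side. The bar sinks here about 1 mm per 0.25 N.
- stop_left (a point): The same collar on the left (+y) arm, for the large lantern: its face towards the pivot (origin) is 131.5 mm from the pivot. The bar sinks here about 1 mm per 0.13 N.
- small_a_mid (a point): Small tea-light lantern, bright steel and glass, 0.2 kg, 48 mm diameter, 154 mm tall, standing upright, hook tip roughly away from the robot. Point on its axis half-way up (77 mm). On top a pale wooden finger tab, 12 mm thick (x), 20 mm wide (y), 32 mm tall (heights 122 to 154 mm); pinch it across its thickness, above its middle.
- small_a_hook (a point): On its axis, underside of the hook's top wire (110 mm high), where the bar bears; tab centre 28 mm higher. Hook of 8 mm wire above the roof (roof top 52 mm): rises 13 mm to the -x side, crosses over along x, the tip comes down 13 mm to the +x side, to 16 mm below this point. A bar along y enters from +x through the 42 mm opening between roof and tip.
- small_b_mid (a point): A second small lantern, identical to the first; point half-way up (77 mm).
- small_b_hook (a point): The hook underside of the second small lantern.
- large_mid (a point): Large lantern, blue metal and glass, 0.4 kg, 64 mm diameter, 172 mm tall, standing upright, hook tip roughly away from the robot. Point on its axis half-way up (86 mm). Same tab, at heights 140 to 172 mm.
- large_hook (a point): The hook underside of the large lantern, 128 mm high; same hook and opening as the small ones (roof top 70 mm).
- cup: White coffee cup fixed on its saucer (132 mm diameter, 64 mm tall), origin under the saucer. Bystander.
- jar: Amber glass jar with a dark lid, 72 mm diameter, 85 mm tall, origin under its centre. Bystander.
- remote: Black remote control, 45 x 170 x 18 mm, lying flat, origin under its centre. Bystander.
Things that resemble listed ones, but are neither listed nor needed, are in the scene too. Of the things that look like the part that bears large_mid, the middle-sized one is meant.

How it is judged:
On the way, in this order (a step that is already met when the one before it is completed fails the run):
1. a small lantern hangs on the right arm and its hook presses on one of the two right-hand collars (over 1 N) ((((y of small_a_hook in the frame of bar between -0.168 and -0.162 m and z of small_a_hook in the frame of bar between 0.001 and 0.01 m and x of small_a_hook in the frame of bar between -0.009 and 0.009 m) and contact force between bar_c6 and anything else above 1 N) or ((y of small_a_hook in the frame of bar between -0.093 and -0.087 m and z of small_a_hook in the frame of bar between 0.001 and 0.01 m and x of small_a_hook in the frame of bar between -0.009 and 0.009 m) and contact force between bar_c7 and anything else above 1 N) or ((y of small_b_hook in the frame of bar between -0.168 and -0.162 m and z of small_b_hook in the frame of bar between 0.001 and 0.01 m and x of small_b_hook in the frame of bar between -0.009 and 0.009 m) and contact force between bar_c6 and anything else above 1 N) or ((y of small_b_hook in the frame of bar between -0.093 and -0.087 m and z of small_b_hook in the frame of bar between 0.001 and 0.01 m and x of small_b_hook in the frame of bar between -0.009 and 0.009 m) and contact force between bar_c7 and anything else above 1 N))), for 0.05 s.
2. with that one in place, the large lantern hangs on the left arm and its hook presses on the left collar (over 1 N) (((y of small_a_hook in the frame of bar between -0.168 and -0.162 m and z of small_a_hook in the frame of bar between 0.001 and 0.01 m and x of small_a_hook in the frame of bar between -0.009 and 0.009 m) or (y of small_a_hook in the frame of bar between -0.093 and -0.087 m and z of small_a_hook in the frame of bar between 0.001 and 0.01 m and x of small_a_hook in the frame of bar between -0.009 and 0.009 m) or (y of small_b_hook in the frame of bar between -0.168 and -0.162 m and z of small_b_hook in the frame of bar between 0.001 and 0.01 m and x of small_b_hook in the frame of bar between -0.009 and 0.009 m) or (y of small_b_hook in the frame of bar between -0.093 and -0.087 m and z of small_b_hook in the frame of bar between 0.001 and 0.01 m and x of small_b_hook in the frame of bar between -0.009 and 0.009 m)) and y of large_hook in the frame of bar between 0.1245 and 0.1305 m and z of large_hook in the frame of bar between 0.001 and 0.01 m and x of large_hook in the frame of bar between -0.009 and 0.009 m and contact force between bar_c8 and anything else above 1 N), for 0.05 s.
3. the other small lantern hangs on the right arm and presses on the remaining right-hand collar (over 1 N) (y of large_hook in the frame of bar between 0.1245 and 0.1305 m and z of large_hook in the frame of bar between 0.001 and 0.01 m and x of large_hook in the frame of bar between -0.009 and 0.009 m and ((((y of small_a_hook in the frame of bar between -0.168 and -0.162 m and z of small_a_hook in the frame of bar between 0.001 and 0.01 m and x of small_a_hook in the frame of bar between -0.009 and 0.009 m) and contact force between bar_c6 and anything else above 1 N) and (y of small_b_hook in the frame of bar between -0.093 and -0.087 m and z of small_b_hook in the frame of bar between 0.001 and 0.01 m and x of small_b_hook in the frame of bar between -0.009 and 0.009 m)) or (((y of small_a_hook in the frame of bar between -0.093 and -0.087 m and z of small_a_hook in the frame of bar between 0.001 and 0.01 m and x of small_a_hook in the frame of bar between -0.009 and 0.009 m) and contact force between bar_c7 and anything else above 1 N) and (y of small_b_hook in the frame of bar between -0.168 and -0.162 m and z of small_b_hook in the frame of bar between 0.001 and 0.01 m and x of small_b_hook in the frame of bar between -0.009 and 0.009 m)) or (((y of small_b_hook in the frame of bar between -0.168 and -0.162 m and z of small_b_hook in the frame of bar between 0.001 and 0.01 m and x of small_b_hook in the frame of bar between -0.009 and 0.009 m) and contact force between bar_c6 and anything else above 1 N) and (y of small_a_hook in the frame of bar between -0.093 and -0.087 m and z of small_a_hook in the frame of bar between 0.001 and 0.01 m and x of small_a_hook in the frame of bar between -0.009 and 0.009 m)) or (((y of small_b_hook in the frame of bar between -0.093 and -0.087 m and z of small_b_hook in the frame of bar between 0.001 and 0.01 m and x of small_b_hook in the frame of bar between -0.009 and 0.009 m) and contact force between bar_c7 and anything else above 1 N) and (y of small_a_hook in the frame of bar between -0.168 and -0.162 m and z of small_a_hook in the frame of bar between 0.001 and 0.01 m and x of small_a_hook in the frame of bar between -0.009 and 0.009 m)))), for 0.05 s.
At the end, for the whole second after the job is handed in: the large lantern hangs at the left collar and one small lantern at each right-hand collar, every hook on the bar and within 3 mm of touching its collar; the bar is level within 0.045 rad and at rest (y of large_hook in the frame of bar between 0.1245 and 0.1305 m and z of large_hook in the frame of bar between 0.001 and 0.01 m and x of large_hook in the frame of bar between -0.009 and 0.009 m and (((y of small_a_hook in the frame of bar between -0.168 and -0.162 m and z of small_a_hook in the frame of bar between 0.001 and 0.01 m and x of small_a_hook in the frame of bar between -0.009 and 0.009 m) and (y of small_b_hook in the frame of bar between -0.093 and -0.087 m and z of small_b_hook in the frame of bar between 0.001 and 0.01 m and x of small_b_hook in the frame of bar between -0.009 and 0.009 m)) or ((y of small_b_hook in the frame of bar between -0.168 and -0.162 m and z of small_b_hook in the frame of bar between 0.001 and 0.01 m and x of small_b_hook in the frame of bar between -0.009 and 0.009 m) and (y of small_a_hook in the frame of bar between -0.093 and -0.087 m and z of small_a_hook in the frame of bar between 0.001 and 0.01 m and x of small_a_hook in the frame of bar between -0.009 and 0.009 m))) and angle between bar's own z axis and vertical below 0.045 rad and angular speed of bar below 0.1 rad/s).
It fails at once if a stop collar is pushed with more than 15 N (contact force between any of bar_c6, bar_c7, bar_c8 and anything else above 15 N).
It fails at once if the bar is loaded with more than 40 N (contact force between bar and anything else above 40 N).
It fails at once if the bar is tipped more than 0.3 rad, or dropped or jerked (turns faster than 1 rad/s) (angle between bar's own z axis and vertical above 0.3 rad or angular speed of bar above 1 rad/s).
It fails at once if a lantern is tipped over (more than 0.6 rad) (angle between any of small_a_mid, small_b_mid, large_mid's own z axis and vertical above 0.6 rad).
It fails at once if the cup, jar or remote control is moved more than 20 mm (distance of any of cup, jar, remote from where it was at the start of the episode above 0.02 m).
It also fails if it takes over 72 s, if anything falls off the work surface, if the arm or the gripper's body presses on something with over 40 N, if the wrist force passes 120 N, or if a joint passes its speed limit or range.

ROBOT

A 6-joint arm with a two-finger parallel gripper is mounted at the origin on the work surface. World frame = base frame: x ahead of the robot, y to its left, z up, the work surface at z = 0. Lengths are in m, angles in rad, forces in N, time in s.
With the tool pointing down it reaches from about 0.3 to 0.775 m from the base axis. Payload 14.6 kg.
Tool frame: the origin (TCP) lies midway between the tips of the shut fingers; the grasp point (between the pads) lies 19 mm behind it (ctrl.pinch_z is the distance from the TCP to the grasp point, in m); z points along the fingers, y is the line along which they close (so a half turn about z gives the same grasp; the last joint's range is limited). The gripper opens to 94 mm and grips with 3 to 60 N. Pads are 16 mm wide; open, the fingers measure 119 mm over their backs; the gripper's body (75 mm by 177 mm) begins 78 mm behind the grasp point.
Start: joints at [1.109, 0.3, 1.521, -0, 1.321, -0.067], TCP at [0.212, 0.508, 0.205] pointing down, gripper open.
Joint ranges: [-3.03, 3.03], [-0.79, 2.21], [0.23, 2.52], [-1.04, 4.18], [0, 3.07], [-2.55, 2.55]. Speed limits (rad/s): [2.22, 2.22, 2.57, 3.14, 3.14, 3.14].

INTERFACE

Orientations are given as [roll, pitch, yaw] about the fixed x, y, z axes, in that order (R = Rz(yaw) Ry(pitch) Rx(roll)).
In Python, from station import ctrl gives the robot as it stands.
- The arm moves only by the tool jog_arm, never from a script. Its argument "motion" is a list of rows, each a list of 7 numbers: the shift along the tool's x, y, z in m, then the turn, a rotation vector about the tool's x, y, z in rad, then the opening, from -1 (shut) to 1 (fully open). In form: [[tx, ty, tz, rx, ry, rz, gripper], ...]. A call has 1 to 5 rows; each row shifts and turns the commanded pose from where the row before left it, along the tool's axes as they then stand; what a row does not reach is not made up. A row lasts 1/10 s, in which the tool goes at most 50 mm and 8.59 degrees, less where a joint would pass 70% of its speed; a pose out of reach is approached as far as the arm can. A call is refused whole if a number of a shift passes 0.05 or a number of a turn 0.15, either way. A call with a gripper value outside its range is refused whole. The fingers move at their own pace and stop on an object; "squeeze" is the grip in N (left out, the last holds). Time passes only in rows, so rows that do not move let the fingers close. It gives the time, the measured TCP pose, the force, the opening and the grip force at its end, in the units of the state.
- ctrl.get_obs(): the state, without advancing time (a new reading comes with each control period).
- ctrl.camera(name): name is "side" or "top" or "wrist"; returns the picture (480x640x3 uint8, red, green, blue); there is no depth.
- ctrl.camera_model(name): a dict with "intrinsics" (3x3 intrinsics, pixels), "rvec" (rotation vector, rad) and "tvec" (3), from world to camera coordinates, as OpenCV has them. Camera axes: x right, y down, z forward; pixel columns grow to the right and rows downward; lengths in m; the calibration is good to about 2 mm. A picture is of the moment at which its call begins: read the wrist's pose just before it. camera_model takes no time and is no camera call; for the wrist camera it gives the pose at the moment of the call.
- ctrl.hand_in(): hands the job in; it is judged then, once.
The state is a dict: "time_s": time; "qpos": joint angles; "joint_vel": joint speeds; "tau": joint torques, N m; "ee_pos": TCP position; "eef_rot": TCP orientation; "force": force on the tool from outside, world axes, zero at the start; "moment": the same for the moment, N m; "grip_width": finger opening in m; "grip_force": force on a finger pad.
Only numpy, scipy, OpenCV 4.12 (cv2) and the standard library are available. Lean on these libraries where they do the work, as an engineer would, in place of code of your own. Each camera call takes 0.05 s, during which the arm holds its last target. There are 200 camera calls.

## Working session

There is one attempt and no reset: what is moved stays moved. The work goes in short steps, Python scripts to look and compute and a tool call to move; the robot and the scene stay as the last step left them, time stands still between calls to the robot, and variables do not carry over. Pictures are saved under pics/ and viewed, at most 10 in all, crops included, and the job is handed in when it is done.

Besides the shell and the picture viewer there is one more tool, called after "Request:" in YAML: its name, and indented under it one key for each argument. jog_arm: Moves the arm, as the interface text tells. Its arguments: {"type":"object","properties":{"motion":{"type":"array"},"squeeze":{"type":"number"}},"required":["motion"]}

```bash
ls; mkdir -p pics
python3 - <<'E'
from station import ctrl
import cv2,numpy as np
o=ctrl.get_obs();print(o)
print(ctrl.pinch_z)
for n in("side","top","wrist"):
    print(n,ctrl.camera_model(n)); im=ctrl.camera(n); cv2.imwrite(f"pics/{n}0.png",im[:,:,::-1])
E
```

```text
pics
{'time_s': 0.0, 'qpos': array([ 1.10939648e+00,  3.00458771e-01,  1.52160377e+00, -2.89526916e-05,
        1.32068883e+00, -6.65991258e-02]), 'joint_vel': array([ 7.01988896e-05, -5.61164990e-04,  1.23197845e-04, -1.23016333e-03,
       -7.43208537e-04, -3.53361916e-04]), 'tau': array([-7.10666809e-04, -5.31784666e+01, -3.52735770e+01,  7.07986252e-02,
        2.43898766e-02, -5.03134046e-06]), 'ee_pos': array([0.21143215, 0.5074441 , 0.20488349]), 'eef_rot': array([-3.14043463e+00, -4.91314194e-05,  2.74679909e+00]), 'force': array([-1.29002115, -0.26991513,  0.19436438]), 'moment': array([0.0117938 , 0.00912105, 0.01817157]), 'grip_force': 0.0, 'grip_width': 0.09379410757925623}
0.0188
side {'intrinsics': array([[578.73698812,   0.        , 322.31319216],
       [  0.        , 578.73698812, 242.46000476],
       [  0.        ,   0.        ,   1.        ]]), 'rvec': array([ 2.07834403, -0.18560177,  0.09239435]), 'tvec': array([-0.50413598,  0.18971838,  1.40064021])}
top {'intrinsics': array([[562.02108507,   0.        , 315.11030327],
       [  0.        , 562.02108507, 233.53190297],
       [  0.        ,   0.        ,   1.        ]]), 'rvec': array([ 2.21545002, -2.19712798,  0.05005036]), 'tvec': array([-0.00798293,  0.48860517,  1.63162471])}
wrist {'intrinsics': array([[337.93225029,   0.        , 323.38605534],
       [  0.        , 337.93225029, 246.38909395],
       [  0.        ,   0.        ,   1.        ]]), 'rvec': array([-2.41949428, -1.61353329, -0.21765909]), 'tvec': array([-0.55048252, -0.02685536,  0.39212101])}
```

View pics/side0.png

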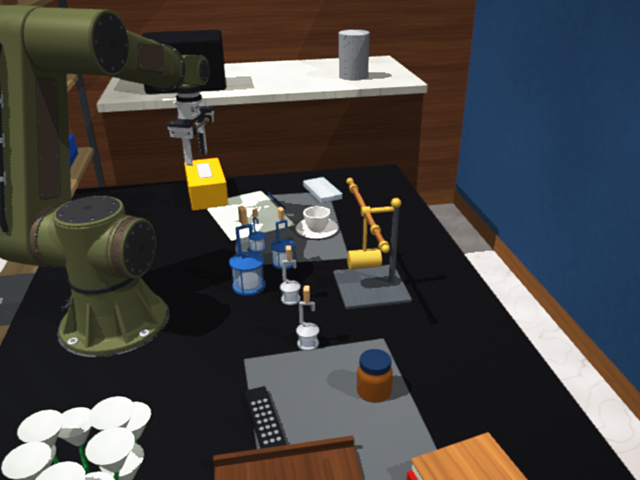

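View pics/top0.png

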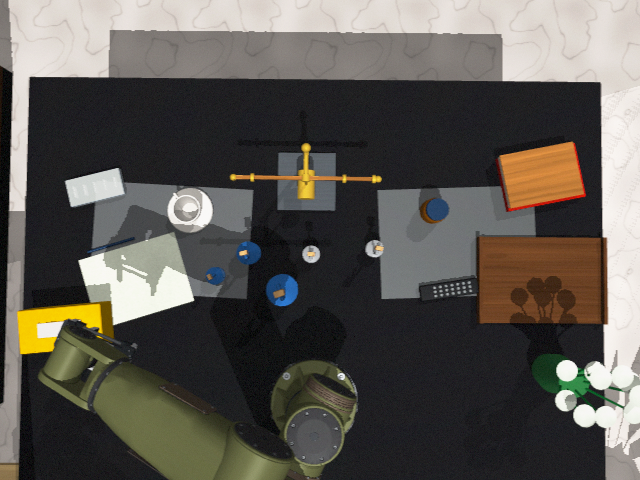

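Side view: the bar and stand are at about (370,215). The small lantern tabs are at (289,254) and (307,293), and there are three blue lanterns around (250,250). In the top view the bar pivot is at about (306,178), the small lanterns at (312,254) and (375,248), and the blue ones at (215,275), (249,253) and (282,290). Next I'll get tab and bar blobs in both views.

```bash
cat > h.py <<'E'
import cv2,numpy as np
from station import ctrl
def cam(n,m=None):
    m=m or ctrl.camera_model(n); R=cv2.Rodrigues(np.array(m["rvec"]))[0]; K=np.array(m["intrinsics"]); t=np.array(m["tvec"]); return K,R,t
def ray(n,p,m=None):
    K,R,t=cam(n,m); d=R.T@np.linalg.solve(K,[p[0],p[1],1]); return -R.T@t,d/np.linalg.norm(d)
def onz(n,p,z,m=None):
    o,d=ray(n,p,m); return o+d*(z-o[2])/d[2]
def tri(r1,r2):
    (a,u),(b,v)=r1,r2; s=np.linalg.lstsq(np.c_[u,-v],b-a,rcond=None)[0]; p,q=a+u*s[0],b+v*s[1]; return (p+q)/2,np.linalg.norm(p-q)
def blobs(im,lo,hi,box,amin=8):
    h=cv2.cvtColor(im,cv2.COLOR_RGB2HSV); m=cv2.inRange(h,lo,hi); k=np.zeros_like(m); x0,y0,x1,y1=box; k[y0:y1,x0:x1]=m[y0:y1,x0:x1]
    n,l,s,c=cv2.connectedComponentsWithStats(k); return [(c[i].round(1),s[i],l==i) for i in range(1,n) if s[i,4]>=amin]
E
python3 - <<'E'
from h import *
T=cv2.imread("pics/top0.png")[:,:,::-1].copy();S=cv2.imread("pics/side0.png")[:,:,::-1].copy()
for nm,im,box in(("T",T,(195,230,400,310)),("S",S,(230,200,330,310))):
    for c,s,_ in blobs(im,(5,60,110),(25,200,255),box,6): print(nm,"tab",c,s)
for nm,im,box in(("T",T,(195,230,400,310)),("S",S,(230,200,330,310))):
    for c,s,_ in blobs(im,(95,120,60),(125,255,255),box,20): print(nm,"blue",c,s)
a=cv2.resize(T[150:310,200:400],None,fx=3.5,fy=3.5,interpolation=cv2.INTER_CUBIC)[:,:,::-1]
cv2.imwrite("pics/t1.png",a)
a=cv2.resize(S[170:330,225:425],None,fx=4,fy=3.75,interpolation=cv2.INTER_CUBIC)[:,:,::-1]
cv2.imwrite("pics/s1.png",a)
E
```

```text
T tab [378.7 247.8] [375 245   9   6  38]
T tab [242.7 252.5] [239 250   9   6  37]
T tab [310.7 253.6] [307 252   8   4  30]
T tab [208.8 276.3] [207 274   5   6  16]
T tab [278.6 293.2] [274 290  11   8  60]
S tab [243.5 214.7] [238 206  10  19 102]
S tab [280.6 213. ] [278 207   7  13  76]
S tab [255.2 212.2] [253 208   5   9  30]
S tab [288.2 252.3] [286 246   5  15  66]
S tab [306.  292.9] [303 285   7  18  97]
T blue [248.8 252.5] [236 241  25  24 399]
T blue [215.7 275. ] [206 267  19  18 237]
T blue [282.2 289.3] [266 274  33  33 758]
S blue [281.5 241.3] [271 220  24  39 285]
S blue [248.  260.7] [ 230  224   36   72 1074]
S blue [276.6 265.6] [272 261  10   8  31]
S blue [289. 266.] [286 264   7   5  23]
```

View pics/t1.png

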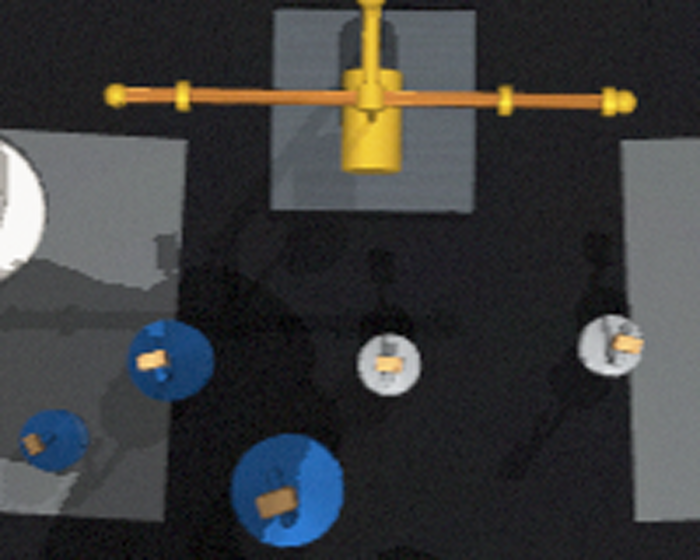

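View pics/s1.png

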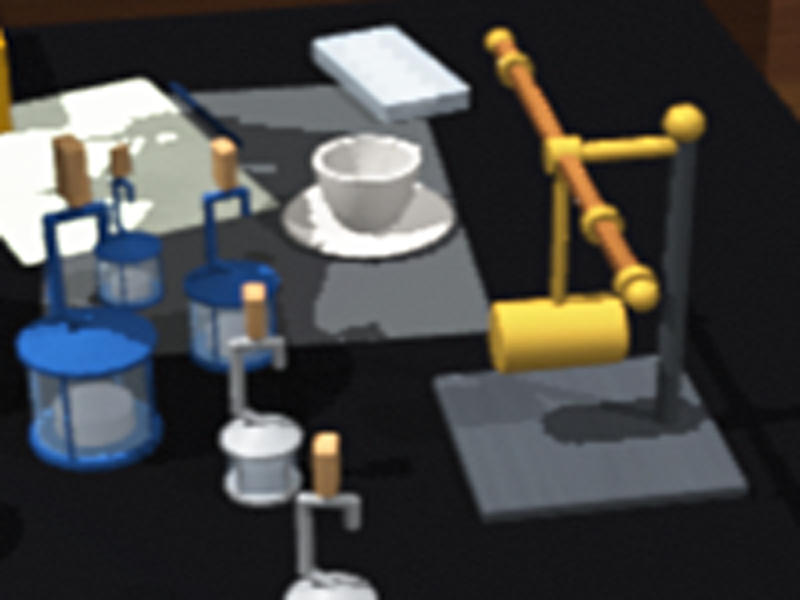

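The two crops show the middle blue lantern's tab at top (242.7,252.5) and side (280.6,213), with the small tabs also clear in both views. The collars in the top view are at about (252,177.4), (344.4,178.6) and (374,179.1).

Run:
```python
from h import *
np.set_printoptions(precision=4,suppress=True)
T=cv2.imread("pics/top0.png")[:,:,::-1].copy();S=cv2.imread("pics/side0.png")[:,:,::-1].copy()
for n,t,s,z in(("large",(242.7,252.5),(280.6,213),.156),("sL",(310.7,253.6),(288.2,252.3),.138),("sR",(378.7,247.8),(306,292.9),.138)):
    print(n,*tri(ray("top",t),ray("side",s)),onz("top",t,z+.012))
c,s,m=max(blobs(T,(105,120,60),(125,255,255),(232,238,264,268),20),key=lambda b:b[1][4]); 
# tab yaw by minAreaRect upsampled
for n,b in(("large",(234,246,252,260)),("sL",(303,248,318,260)),("sR",(371,242,388,254))):
    u=cv2.resize(T[b[1]:b[3],b[0]:b[2]],None,fx=8,fy=8,interpolation=cv2.INTER_CUBIC)
    bl=max(blobs(u,(5,50,120),(25,200,255),(0,0,999,999)),key=lambda q:q[1][4]); print(n,cv2.minAreaRect(np.argwhere(bl[2])[:,::-1].astype(np.float32)))
P={}
for n,b in(("left",(247,168,258,190)),("inner",(340,168,349,190)),("outer",(371,168,377,190)),):
    bl=max(blobs(T,(19,120,90),(32,255,255),b,4),key=lambda q:q[1][4]); P[n]=onz("top",bl[0],.225); print(n,bl[0],bl[1],P[n])
d=P["left"]-P["inner"]; print("yaw",np.arctan2(-d[0],d[1]),np.linalg.norm(d),"expect .2335")
print("pivot",P["inner"]+d/np.linalg.norm(d)*.098,P["left"]-d/np.linalg.norm(d)*.1355)
for z in [.225]: print(onz("top",(233,177),z),onz("top",(379.5,179.3),z))
```

```text
large [0.4321 0.1886 0.1571] 0.001796705557009464 [0.4311 0.1874 0.168 ]
sL [0.4303 0.0084 0.1395] 0.0011744824700015133 [0.4297 0.0085 0.15  ]
sR [ 0.4472 -0.1739  0.1416] 0.0007501725970855672 [ 0.4467 -0.1729  0.15  ]
large ((74.51344299316406, 55.117950439453125), (37.10700607299805, 67.32270812988281), 76.37300109863281)
sL ((64.7441177368164, 48.32646942138672), (62.43095397949219, 37.65798568725586), 4.398705005645752)
sR ((67.230712890625, 49.95536804199219), (69.1172866821289, 41.89044189453125), 13.495734214782715)
left [251.6 177. ] [250 173   4   9  34] [0.623  0.1604 0.225 ]
inner [344.  178.3] [342 174   5   9  37] [ 0.6219 -0.0747  0.225 ]
outer [373.9 178.5] [372 175   5   8  38] [ 0.6221 -0.1508  0.225 ]
yaw -0.004881544979787883 0.2350479522370239 expect .2335
pivot [0.6223 0.0233 0.225 ] [0.6223 0.0249 0.225 ]
[0.6226 0.2076 0.225 ] [ 0.6201 -0.1651  0.225 ]
```

```bash
cat >> h.py <<'E'
from scipy.spatial.transform import Rotation as Ro
def plan(way,g=1,p0=None,y0=None):
    """way: list of (x,y,z,yaw_deg,nrows); tool kept straight down; print tool-frame rows"""
    o=ctrl.get_obs(); p=np.array(o["ee_pos"] if p0 is None else p0,float); r=Ro.from_euler("xyz",o["eef_rot"]) if y0 is None else Ro.from_euler("xyz",[np.pi,0,np.radians(y0)])
    for x,y,z,yaw,n in way:
        q=np.array([x,y,z]); t=Ro.from_euler("xyz",[np.pi,0,np.radians(yaw)])
        dr=(r.inv()*t).as_rotvec()/n; dp=(q-p)/n; out=[]
        for i in range(n):
            out.append([*r.inv().apply(dp).round(4),*dr.round(4)]); r=r*Ro.from_rotvec(dr)
        p=q; print("->",q,yaw); [print("  ",[float(v) for v in k]) for k in out]
E
python3 -c "
from h import *
plan([(.235,.44,.30,150,3),(.447,-.173,.26,76.5,15)])"
```

```text
-> [0.235 0.44  0.3  ] 150
   [-0.0159, -0.0178, -0.0316, -0.0003, 0.0, 0.0429]
   [-0.0167, -0.0171, -0.0317, -0.0003, 0.0, 0.0429]
   [-0.0174, -0.0163, -0.0317, -0.0003, 0.0, 0.0429]
-> [ 0.447 -0.173  0.26 ] 76.5
   [-0.0327, -0.0283, 0.0027, 0.0, -0.0, 0.0855]
   [-0.035, -0.0254, 0.0027, 0.0, -0.0, 0.0855]
   [-0.037, -0.0224, 0.0027, 0.0, -0.0, 0.0855]
   [-0.0388, -0.0191, 0.0027, 0.0, -0.0, 0.0855]
   [-0.0403, -0.0157, 0.0027, 0.0, -0.0, 0.0855]
   [-0.0415, -0.0122, 0.0027, 0.0, -0.0, 0.0855]
   [-0.0424, -0.0086, 0.0027, 0.0, -0.0, 0.0855]
   [-0.043, -0.005, 0.0027, 0.0, -0.0, 0.0855]
   [-0.0432, -0.0013, 0.0027, 0.0, -0.0, 0.0855]
   [-0.0432, 0.0024, 0.0027, 0.0, -0.0, 0.0855]
   [-0.0428, 0.0061, 0.0027, 0.0, -0.0, 0.0855]
   [-0.0421, 0.0097, 0.0027, 0.0, -0.0, 0.0855]
   [-0.0412, 0.0133, 0.0027, 0.0, -0.0, 0.0855]
   [-0.0399, 0.0167, 0.0027, 0.0, -0.0, 0.0855]
   [-0.0383, 0.0201, 0.0027, 0.0, -0.0, 0.0855]
```

Request:
jog_arm:
  motion:
    - [-0.016,-0.018,-0.032,0,0,0.043,0]
    - [-0.017,-0.017,-0.032,0,0,0.043,0]
    - [-0.017,-0.016,-0.032,0,0,0.043,0]
    - [-0.033,-0.028,0.003,0,0,0.0855,0]
    - [-0.035,-0.025,0.003,0,0,0.0855,0]

```text
time_s: 0.65
ee_pos: [0.2644, 0.3578, 0.2958]
eef_rot: [3.14, 0.0, 2.444]
force: [-0.3, 0.8, -0.0]
grip_width: 0.0575
grip_force: 0.0
```

Request:
jog_arm:
  motion:
    - [-0.037,-0.022,0.003,0,0,0.0855,0]
    - [-0.039,-0.019,0.003,0,0,0.0855,0]
    - [-0.04,-0.016,0.003,0,0,0.0855,0]
    - [-0.0415,-0.012,0.003,0,0,0.0855,0]
    - [-0.042,-0.009,0.003,0,0,0.0855,0]

```text
time_s: 1.15
ee_pos: [0.3347, 0.1535, 0.2804]
eef_rot: [3.141, 0.0, 2.016]
force: [0.6, -0.1, -0.7]
grip_width: 0.047
grip_force: 0.0
```

Request:
jog_arm:
  motion:
    - [-0.043,-0.005,0.003,0,0,0.0855,0]
    - [-0.043,-0.001,0.003,0,0,0.0855,0]
    - [-0.043,0.002,0.003,0,0,0.0855,0]
    - [-0.043,0.006,0.003,0,0,0.0855,0]
    - [-0.042,0.01,0.002,0,0,0.0855,0]

```text
time_s: 1.65
ee_pos: [0.4053, -0.0508, 0.2663]
eef_rot: [3.142, -0.0, 1.588]
force: [0.3, 0.6, 0.3]
grip_width: 0.047
grip_force: 0.0
```

Request:
jog_arm:
  motion:
    - [-0.041,0.013,0.002,0,0,0.0855,0]
    - [-0.04,0.017,0.002,0,0,0.0855,0]
    - [-0.038,0.02,0.002,0,0,0.0855,0]
    - [0,0,0,0,0,0,-0.1]
    - [0,0,0,0,0,0,-0.1]

```text
time_s: 2.15
ee_pos: [0.4474, -0.1714, 0.2599]
eef_rot: [-3.14, -0.0, 1.335]
force: [-0.4, 0.5, -0.6]
grip_width: 0.0428
grip_force: 0.0
```

Run:
```python
from h import *
o=ctrl.get_obs(); m=ctrl.camera_model("wrist"); im=ctrl.camera("wrist"); cv2.imwrite("pics/w1.png",im[:,:,::-1])
print(o["ee_pos"],o["eef_rot"],o["force"],o["qpos"],o["grip_width"]); K,R,t=cam("wrist",m); print(R,-R.T@t)
print(onz("wrist",(320,240),.15,m))
for c,s,_ in blobs(im,(5,50,100),(25,210,255),(0,0,640,480),100): print(c,s)
```

```text
[ 0.44737186 -0.1714404   0.25988746] [-3.14026782e+00 -4.16958351e-04  1.33466906e+00] [-0.39435912  0.48166049 -0.56861959] [-4.42500614e-01  1.01686087e-01  1.63144070e+00  1.38425708e-04
  1.40984803e+00 -2.06395904e-01] 0.04277370593224084
[[ 0.97227291 -0.23384171 -0.00185749]
 [-0.22485456 -0.9370287   0.26724079]
 [-0.06423257 -0.25941332 -0.96362799]] [ 0.46524927 -0.09458142  0.43929157]
[ 0.4444263  -0.16606477  0.15      ]
[437.7   4.6] [418   0  55  13 301]
[585.3 111.2] [ 562    0   51  208 5192]
[248.2  26.5] [235   4  27  44 660]
[428.4 309.6] [ 404  290   65   46 1556]
[225.3 389.7] [217 355  22  69 766]
[421.4 389.6] [409 355  22  69 763]
[359.8 445.8] [  163   407   409    57 10457]
```

View pics/w1.png

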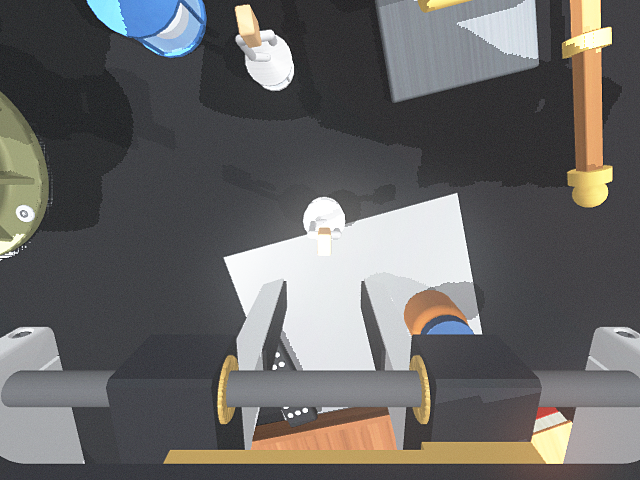

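The wrist view shows the right small lantern's tab at about (324,241), with vertical edges, so its yaw agrees with the tool. The other small lantern is at (248,26).

Run:
```python
from h import *
im=cv2.imread("pics/w1.png")[:,:,::-1].copy()
h=cv2.cvtColor(im,cv2.COLOR_RGB2HSV)
for r in range(222,262,4): print(r,[tuple(map(int,h[r,c])) for c in (312,316,320,324,328,332)])
m=ctrl.camera_model("wrist")
for p,z in(((324,255.5),.154),((324,228),.122),((324,241),.138)): print(onz("wrist",p,z,m))
```

```text
222 [(100, 4, 188), (100, 3, 248), (135, 2, 249), (105, 2, 253), (0, 0, 255), (0, 0, 255)]
226 [(105, 3, 194), (110, 3, 243), (0, 0, 255), (0, 0, 255), (0, 0, 255), (0, 0, 255)]
230 [(90, 4, 190), (0, 0, 255), (15, 81, 210), (15, 79, 210), (16, 74, 206), (0, 0, 255)]
234 [(0, 0, 255), (0, 0, 255), (27, 43, 255), (25, 52, 255), (23, 62, 255), (0, 0, 255)]
238 [(0, 0, 254), (90, 1, 254), (0, 0, 255), (30, 1, 255), (30, 1, 255), (96, 5, 232)]
242 [(100, 3, 243), (102, 5, 243), (0, 0, 255), (30, 1, 255), (0, 0, 255), (102, 5, 243)]
246 [(90, 3, 242), (102, 5, 242), (0, 0, 255), (30, 1, 255), (0, 0, 255), (107, 7, 244)]
250 [(110, 3, 244), (96, 5, 243), (30, 1, 255), (30, 1, 255), (0, 0, 255), (100, 6, 244)]
254 [(105, 4, 243), (108, 5, 244), (30, 1, 255), (30, 2, 255), (30, 1, 255), (96, 5, 242)]
258 [(102, 5, 244), (98, 4, 243), (120, 3, 242), (108, 5, 243), (105, 4, 241), (105, 4, 241)]
[ 0.444859   -0.17905035  0.154     ]
[ 0.449011   -0.16172433  0.122     ]
[ 0.44697369 -0.17022516  0.138     ]
```

Request:
jog_arm:
  motion:
    - [0,0,0.045,0,0,0,-0.1]
    - [0,0,0.045,0,0,0,-0.1]
    - [0,0,0.03,0,0,0,-0.1]
    - [0,0,0.015,0,0,0,-0.1]
    - [0,0,0,0,0,0,-0.1]

```text
time_s: 2.7
ee_pos: [0.4467, -0.1697, 0.1241]
eef_rot: [-3.139, -0.001, 1.337]
force: [0.2, 1.8, 0.9]
grip_width: 0.0427
grip_force: 0.0
```

Request:
jog_arm:
  motion:
    - [0,0,0,0,0,0,-1]
    - [0,0,0,0,0,0,-1]
    - [0,0,0,0,0,0,-1]
    - [0,0,0,0,0,0,-1]
  squeeze: 20

```text
time_s: 3.1
ee_pos: [0.4479, -0.1712, 0.1261]
eef_rot: [3.14, 0.0, 1.335]
force: [0.1, -0.0, -1.7]
grip_width: 0.0136
grip_force: 0.0
```

Run:
```python
from h import *
o=ctrl.get_obs();print(o["ee_pos"],o["eef_rot"],o["grip_width"],o["grip_force"],o["force"])
plan([(.447,-.171,.277,76.5,4),(.54,-.133,.277,89.7,3),(.6,-.133,.277,89.7,2),(.622,-.133,.277,89.7,2)])
```

```text
[ 0.44786389 -0.17123398  0.12611371] [3.14044401e+00 2.31046657e-04 1.33547582e+00] 0.013595641090227286 0.0 [ 0.09695238 -0.02521988 -1.68911505]
-> [ 0.447 -0.171  0.277] 76.5
   [-0.0, -0.0002, -0.0377, 0.0003, 0.0001, 0.0001]
   [-0.0, -0.0002, -0.0377, 0.0003, 0.0001, 0.0001]
   [0.0, -0.0002, -0.0377, 0.0003, 0.0001, 0.0001]
   [0.0, -0.0002, -0.0377, 0.0003, 0.0001, 0.0001]
-> [ 0.54  -0.133  0.277] 89.7
   [0.0196, 0.0272, 0.0, -0.0, 0.0, -0.0768]
   [0.0174, 0.0286, 0.0, -0.0, 0.0, -0.0768]
   [0.0152, 0.0299, 0.0, -0.0, 0.0, -0.0768]
-> [ 0.6   -0.133  0.277] 89.7
   [0.0002, 0.03, 0.0, -0.0, 0.0, 0.0]
   [0.0002, 0.03, 0.0, -0.0, 0.0, 0.0]
-> [ 0.622 -0.133  0.277] 89.7
   [0.0001, 0.011, 0.0, -0.0, 0.0, 0.0]
   [0.0001, 0.011, 0.0, -0.0, 0.0, 0.0]
```

Request:
jog_arm:
  motion:
    - [0,0,0,0,0,0,-1]
    - [0,0,0,0,0,0,-1]
    - [0,0,0,0,0,0,-1]

```text
time_s: 3.4
ee_pos: [0.4478, -0.1713, 0.126]
eef_rot: [3.141, 0.0, 1.335]
force: [-1.1, 1.0, 6.1]
grip_width: 0.0119
grip_force: 20.0
```

Request:
jog_arm:
  motion:
    - [0,0,-0.02,0,0,0,-1]
    - [0,0,-0.035,0,0,0,-1]
    - [0,0,-0.035,0,0,0,-1]
    - [0,0,-0.035,0,0,0,-1]
    - [0,0,-0.026,0,0,0,-1]

```text
time_s: 3.9
ee_pos: [0.4476, -0.1712, 0.2785]
eef_rot: [3.14, 0.0, 1.335]
force: [-0.1, 0.4, -2.9]
grip_width: 0.0119
grip_force: 20.0
```

Request:
jog_arm:
  motion:
    - [0.0195,0.027,0,0,0,-0.077,-1]
    - [0.0175,0.0285,0,0,0,-0.077,-1]
    - [0.015,0.03,0,0,0,-0.077,-1]
    - [0,0,0,0,0,0,-1]
    - [0,0,0,0,0,0,-1]

```text
time_s: 4.4
ee_pos: [0.5404, -0.133, 0.2756]
eef_rot: [-3.14, -0.0, 1.566]
force: [-0.9, -0.2, -0.9]
grip_width: 0.0118
grip_force: 20.0
```

Run:
```python
from h import *
F=[]
for i in range(3):
    s=ctrl.camera("side"); F.append(ctrl.get_obs()["force"])
w=ctrl.camera("wrist"); o=ctrl.get_obs();print(o["ee_pos"],o["eef_rot"],o["grip_width"],o["grip_force"],np.mean(F,0),np.std(F,0))
a=cv2.resize(s[130:330,230:430],(600,600),interpolation=cv2.INTER_CUBIC)
b=cv2.resize(w,(200,150)); out=np.zeros((600,800,3),np.uint8); out[:,:600]=a; out[:150,600:]=b
cv2.imwrite("pics/s2.png",out[:,:,::-1]); cv2.imwrite("pics/w2.png",w[:,:,::-1]); cv2.imwrite("pics/s2f.png",s[:,:,::-1])
```

```text
[ 0.53987138 -0.13368024  0.27676007] [3.14128339e+00 1.90710190e-04 1.56508898e+00] 0.011702681022416485 19.9973925948143 [ 0.09400825  0.29567798 -2.05769519] [0.26860473 0.67977862 0.65190561]
```

View pics/s2.png

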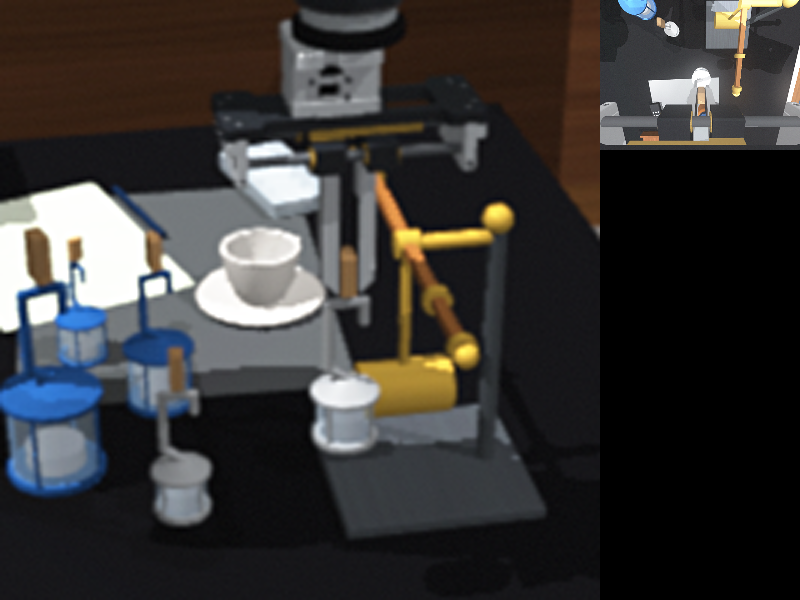

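Side view: the small lantern hangs upright in the gripper at about (345,300), level with the bar end and short of it. The wrist inset shows the bar's right end, so I'll measure the outer collar from there.

```bash
python3 - <<'E'
from h import *
w=cv2.imread("pics/w2.png")[:,:,::-1].copy(); m=ctrl.camera_model("wrist")
for c,s,_ in blobs(w,(20,120,80),(34,255,255),(400,0,640,330),40): print("brass",c,s,onz("wrist",c,.225,m))
for c,s,k in blobs(w,(5,120,60),(19,255,255),(400,0,640,330),100):
    r=np.argwhere(k); print("wood",c,s,onz("wrist",c,.225,m))
E
python3 - <<'E'
from PIL import Image
E
true
```

```text
brass [431.4  35.9] [400   0  55  69 902] [0.60539343 0.01312245 0.225     ]
brass [596.1  14.9] [583   0  44  25 342] [0.70268734 0.02364513 0.225     ]
brass [532.4  19.9] [482  16 100   6 304] [0.66513519 0.02125139 0.225     ]
brass [421.7  80.8] [ 400   65   47   28 1057] [ 0.60131829 -0.01167105  0.225     ]
brass [441.3 178.2] [430 172  33  14 270] [ 0.61880898 -0.07156583  0.225     ]
brass [434.8 288. ] [422 273  32  30 517] [ 0.62099301 -0.15087396  0.225     ]
wood [451.9 116.2] [ 439   27   28  146 2038] [ 0.62217505 -0.03252132  0.225     ]
wood [442.3 231.3] [ 429  185   27   96 1630] [ 0.62272075 -0.10817017  0.225     ]
wood [633.6 246.2] [621 214  19  77 243] [ 0.75938195 -0.11976412  0.225     ]
```

Request:
jog_arm:
  motion:
    - [0,0.025,0,0,0,0,-1]
    - [0,0.025,0,0,0,0,-1]
    - [0,0.02,0,0,0,0,-1]
    - [0,0.012,0,0,0,0,-1]
    - [0,0,0,0,0,0,-1]

```text
time_s: 5.1
ee_pos: [0.6228, -0.1339, 0.276]
eef_rot: [-3.141, -0.0, 1.566]
force: [-0.9, 0.1, -2.4]
grip_width: 0.0123
grip_force: 20.0
```

Run:
```python
from h import *
F=[]
for i in range(3):
    s=ctrl.camera("side"); F.append(ctrl.get_obs()["force"])
t=ctrl.camera("top"); o=ctrl.get_obs();print(o["ee_pos"],o["eef_rot"],np.mean(F,0))
a=cv2.resize(s[150:270,320:440],(600,600),interpolation=cv2.INTER_CUBIC)
b=cv2.resize(t[140:220,300:400],(200,160)); out=np.zeros((600,800,3),np.uint8); out[:,:600]=a; out[:160,600:]=b
cv2.imwrite("pics/s3.png",out[:,:,::-1])
```

```text
[ 0.62179294 -0.13384759  0.27688645] [3.14123422e+00 1.50856989e-04 1.56579120e+00] [ 0.27247674  0.005791   -1.92047554]
```

View pics/s3.png

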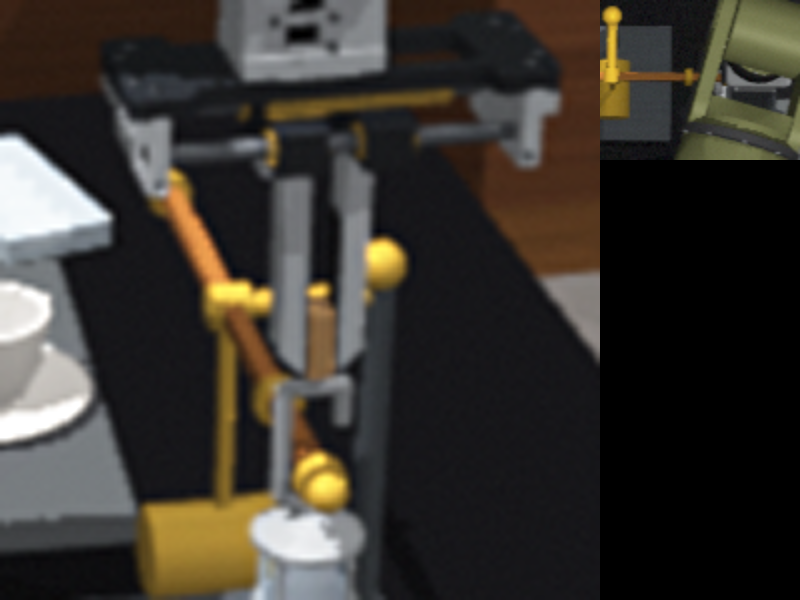

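The bar lies inside the hook: in the crop the shank is at x≈283 and the tip at x≈343, with the bar between them. Lowering now.

Request:
jog_arm:
  motion:
    - [0,0,0.01,0,0,0,-1]
    - [0,0,0.01,0,0,0,-1]
    - [0,0,0.005,0,0,0,-1]
    - [0,0,0.004,0,0,0,-1]
    - [0,0,0.003,0,0,0,-1]

```text
time_s: 5.8
ee_pos: [0.6224, -0.1336, 0.2441]
eef_rot: [-3.141, -0.0, 1.566]
force: [-0.6, -0.1, -2.4]
grip_width: 0.0119
grip_force: 20.0
```

Request:
jog_arm:
  motion:
    - [0,0,0.003,0,0,0,-1]
    - [0,0,0.003,0,0,0,-1]
    - [0,0,0.003,0,0,0,-1]
    - [0,0,0.002,0,0,0,-1]
    - [0,0,0,0,0,0,-1]

```text
time_s: 6.3
ee_pos: [0.6224, -0.1336, 0.2332]
eef_rot: [-3.141, -0.0, 1.566]
force: [-0.7, 0.7, -0.9]
grip_width: 0.0119
grip_force: 20.0
```

```bash
cat >> h.py <<'E'
def feel(n=4):
    F=[]
    for i in range(n): ctrl.camera("wrist"); F.append(ctrl.get_obs()["force"])
    o=ctrl.get_obs(); print(o["time_s"],o["ee_pos"].round(4),o["grip_width"].round(4),"F",np.mean(F,0).round(2),"+-",(np.std(F,0)/n**.5).round(2))
E
python3 -c "
from h import *
feel(6)"
```

```text
Traceback (most recent call last):
  File "h.py", line 27, in feel
    o=ctrl.get_obs(); print(o["time_s"],o["ee_pos"].round(4),o["grip_width"].round(4),"F",np.mean(F,0).round(2),"+-",(np.std(F,0)/n**.5).round(2))
                                                             ^^^^^^^^^^^^^^^^^^^^^
AttributeError: 'float' object has no attribute 'round'
```

Request:
jog_arm:
  motion:
    - [-0.002,0,0,0,0,0,-1]
    - [-0.002,0,0,0,0,0,-1]
    - [-0.001,0,0,0,0,0,-1]
    - [0,0,0,0,0,0,-1]

```text
time_s: 7.0
ee_pos: [0.6224, -0.1389, 0.2335]
eef_rot: [3.142, 0.0, 1.566]
force: [0.5, -0.1, -1.2]
grip_width: 0.0121
grip_force: 20.0
```

```bash
sed -i 's/o\["grip_width"\].round(4)/round(o["grip_width"],4)/' h.py
python3 -c "
from h import *
feel(6)"
```

```text
7.3 [ 0.6224 -0.1387  0.2335] 0.0118 F [ 0.25 -0.78 -0.76] +- [0.16 0.19 0.18]
```

Request:
jog_arm:
  motion:
    - [-0.001,0,0,0,0,0,-1]
    - [-0.0005,0,0,0,0,0,-1]
    - [0,0,0,0,0,0,-1]

```text
time_s: 7.6
ee_pos: [0.6225, -0.1396, 0.2334]
eef_rot: [-3.142, -0.001, 1.567]
force: [1.3, 4.6, -1.0]
grip_width: 0.0121
grip_force: 20.0
```

```bash
python3 -c "
from h import *
feel(6)"
```

```text
7.9 [ 0.6224 -0.1397  0.2334] 0.0117 F [-0.33  5.04 -0.92] +- [0.28 0.13 0.17]
```

Collar felt at 5 N. I'll back off slightly and let the bar take the weight.

Request:
jog_arm:
  motion:
    - [0.0008,0,0,0,0,0,-1]
    - [0.0003,0,0.003,0,0,0,-1]
    - [0.0003,0,0.003,0,0,0,-1]
    - [0.0003,0,0.003,0,0,0,-1]
    - [0.0003,0,0.003,0,0,0,-1]

```text
time_s: 8.4
ee_pos: [0.6225, -0.1383, 0.2212]
eef_rot: [3.141, 0.0, 1.566]
force: [0.4, -0.3, 0.1]
grip_width: 0.0116
grip_force: 20.0
```

```bash
python3 -c "
from h import *
feel(6)"
```

```text
8.7 [ 0.6224 -0.1382  0.2216] 0.0123 F [ 0.47 -0.34  0.12] +- [0.24 0.3  0.21]
```

Request:
jog_arm:
  motion:
    - [0,0,0,0,0,0,-0.5]
    - [0,0,0,0,0,0,-0.3]
    - [0,0,0,0,0,0,-0.1]
    - [0,0,0,0,0,0,-0.1]

```text
time_s: 9.1
ee_pos: [0.6224, -0.1381, 0.2215]
eef_rot: [-3.142, -0.0, 1.566]
force: [0.5, -0.8, 0.5]
grip_width: 0.04
grip_force: 0.0
```

Request:
jog_arm:
  motion:
    - [0,0,-0.01,0,0,0,-0.1]
    - [0,0,-0.02,0,0,0,-0.1]
    - [0,0,-0.04,0,0,0,-0.1]
    - [0,0,-0.03,0,0,0,-0.1]

```text
time_s: 9.5
ee_pos: [0.6224, -0.1381, 0.3245]
eef_rot: [3.14, 0.0, 1.566]
force: [0.1, 0.1, -0.2]
grip_width: 0.0417
grip_force: 0.0
```

Run:
```python
from h import *
o=ctrl.get_obs();print(o["ee_pos"],o["grip_width"],o["force"])
s=ctrl.camera("side")
a=cv2.resize(s[150:300,300:450],(600,600),interpolation=cv2.INTER_CUBIC)
cv2.imwrite("pics/s4.png",a[:,:,::-1])
plan([(.45,-.05,.33,90,5),(.4321,.1886,.27,103.6,6)])
```

```text
[ 0.62236265 -0.13806441  0.32451111] 0.04172857989881189 [ 0.07549205  0.14423161 -0.21974655]
-> [ 0.45 -0.05  0.33] 90
   [0.0175, -0.0347, -0.0004, 0.0016, 0.0005, -0.0009]
   [0.0175, -0.0347, -0.0003, 0.0016, 0.0005, -0.0009]
   [0.0176, -0.0347, -0.0002, 0.0016, 0.0005, -0.0009]
   [0.0176, -0.0346, -0.0002, 0.0016, 0.0005, -0.0009]
   [0.0176, -0.0346, -0.0001, 0.0016, 0.0005, -0.0009]
-> [0.4321 0.1886 0.27  ] 103.6
   [0.0398, -0.003, 0.01, 0.0, 0.0, -0.0396]
   [0.0399, -0.0014, 0.01, 0.0, 0.0, -0.0396]
   [0.0399, 0.0002, 0.01, 0.0, 0.0, -0.0396]
   [0.0398, 0.0017, 0.01, 0.0, 0.0, -0.0396]
   [0.0397, 0.0033, 0.01, 0.0, 0.0, -0.0396]
   [0.0396, 0.0049, 0.01, 0.0, 0.0, -0.0396]
```

View pics/s4.png

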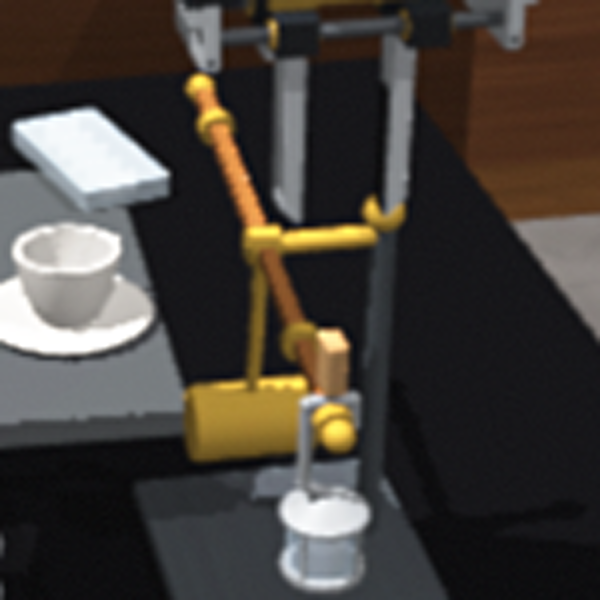

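Side view: the small lantern hangs at the outer right collar (crop 330,400), with the bar tipped right as expected. On to the middle blue lantern.

Request:
jog_arm:
  motion:
    - [0.0175,-0.035,0,0,0,0,-0.1]
    - [0.0175,-0.035,0,0,0,0,-0.1]
    - [0.0175,-0.035,0,0,0,0,-0.1]
    - [0.0175,-0.0345,0,0,0,0,-0.1]
    - [0.0175,-0.0345,0,0,0,0,-0.1]

```text
time_s: 10.05
ee_pos: [0.4473, -0.0492, 0.3219]
eef_rot: [3.141, 0.0, 1.566]
force: [-0.1, 0.6, 1.4]
grip_width: 0.0421
grip_force: 0.0
```

Request:
jog_arm:
  motion:
    - [0.04,-0.003,0.008,0,0,-0.04,-0.1]
    - [0.04,-0.0015,0.008,0,0,-0.04,-0.1]
    - [0.04,0,0.008,0,0,-0.04,-0.1]
    - [0.04,0.0015,0.008,0,0,-0.04,-0.1]
    - [0.04,0.0035,0.008,0,0,-0.04,-0.1]

```text
time_s: 10.55
ee_pos: [0.4338, 0.1515, 0.282]
eef_rot: [3.14, -0.0, 1.768]
force: [0.6, 0.3, -0.9]
grip_width: 0.0422
grip_force: 0.0
```

Request:
jog_arm:
  motion:
    - [0.039,0.005,0.008,0,0,-0.04,-0.1]
    - [0,0,0,0,0,0,-0.1]
    - [0,0,0,0,0,0,-0.1]

```text
time_s: 10.85
ee_pos: [0.4314, 0.1895, 0.2738]
eef_rot: [3.141, 0.0, 1.808]
force: [1.1, 0.4, 0.4]
grip_width: 0.0425
grip_force: 0.0
```

Run:
```python
from h import *
o=ctrl.get_obs(); m=ctrl.camera_model("wrist"); w=ctrl.camera("wrist"); cv2.imwrite("pics/w5.png",w[:,:,::-1])
print(o["ee_pos"],o["eef_rot"],o["grip_width"])
K,R,t=cam("wrist",m); 
for z in(.172,.156,.140):
    q=K@(R@np.array([.4321,.1886,z])+t); print("expect",q[:2]/q[2])
cv2.imwrite("pics/w5c.png",cv2.resize(w[60:360,120:520],(800,600))[:,:,::-1])
```

```text
[0.43139073 0.18953989 0.27377349] [3.14146720e+00 1.81314484e-04 1.80766981e+00] 0.042544832216954785
expect [324.31926846 248.96434964]
expect [324.2801348  244.13641441]
expect [324.24473413 239.76901899]
```

View pics/w5c.png

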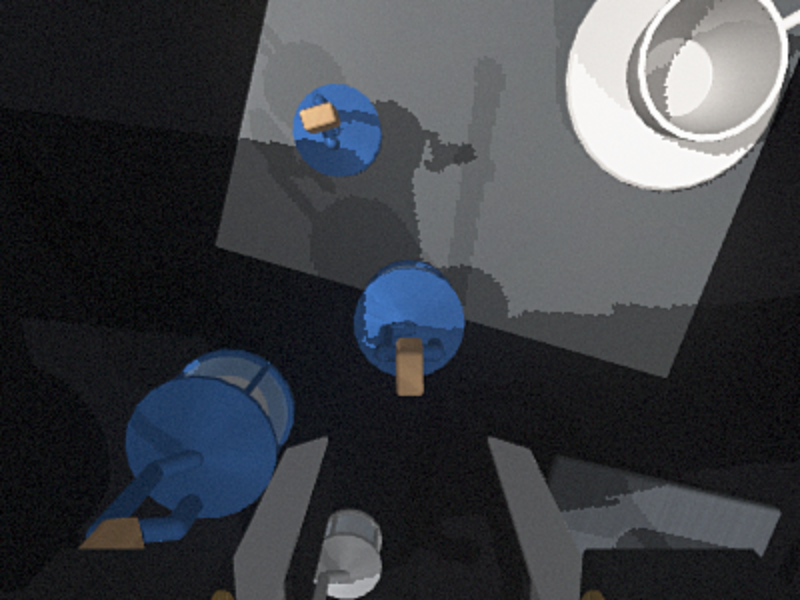

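The target tab is at full-image (325,246), centred between the fingers. The larger decoy is well off to the left.

Request:
jog_arm:
  motion:
    - [0.001,0,0.045,0,0,0,-0.1]
    - [0,0,0.045,0,0,0,-0.1]
    - [0,0,0.03,0,0,0,-0.1]
    - [0,0,0.0105,0,0,0,-0.1]
    - [0,0,0,0,0,0,-0.1]

```text
time_s: 11.4
ee_pos: [0.4315, 0.1893, 0.1429]
eef_rot: [-3.141, 0.0, 1.805]
force: [0.5, -0.2, 0.5]
grip_width: 0.0423
grip_force: 0.0
```

Request:
jog_arm:
  motion:
    - [0,0,0,0,0,0,-1]
    - [0,0,0,0,0,0,-1]
    - [0,0,0,0,0,0,-1]
    - [0,0,0,0,0,0,-1]
    - [0,0,0,0,0,0,-1]
  squeeze: 22

```text
time_s: 11.9
ee_pos: [0.4317, 0.1902, 0.1435]
eef_rot: [3.14, 0.0, 1.806]
force: [1.4, -0.8, 3.7]
grip_width: 0.0118
grip_force: 22.0
```

Request:
jog_arm:
  motion:
    - [0,0,0,0,0,0,-1]
    - [0,0,-0.005,0,0,0,-1]
    - [0,0,-0.025,0,0,0,-1]
    - [0,0,0,0,0,0,-1]

```text
time_s: 12.3
ee_pos: [0.4321, 0.1905, 0.175]
eef_rot: [3.138, -0.0, 1.806]
force: [0.0, -0.2, -3.6]
grip_width: 0.0119
grip_force: 22.0
```

Run:
```python
from h import *
feel(4); print(ctrl.get_obs()["grip_force"],ctrl.get_obs()["eef_rot"])
# bar geometry: pivot y .0235; tilt .146 right side down
th=.146; y=.1275*np.cos(th)-.005*np.sin(th); z=.225+.1275*np.sin(th)+.005*np.cos(th); print("left hook at",.0235+y,z)
plan([(.435,.187,.31,103.6,4),(.54,.143,.31,89.7,4),(.622,.143,.31,89.7,4)])
```

```text
12.5 [0.4308 0.19   0.1718] 0.0119 F [-0.28  0.18 -4.15] +- [0.09 0.19 0.1 ]
21.9871124625206 [-3.13977594e+00  1.53342351e-04  1.80627383e+00]
left hook at 0.1489161078199901 0.24849574215224152
-> [0.435 0.187 0.31 ] 103.6
   [-0.001, 0.0008, -0.0346, -0.0005, 0.0, -0.0005]
   [-0.001, 0.0008, -0.0346, -0.0005, 0.0, -0.0005]
   [-0.001, 0.0008, -0.0346, -0.0005, 0.0, -0.0005]
   [-0.001, 0.0008, -0.0346, -0.0005, 0.0, -0.0005]
-> [0.54  0.143 0.31 ] 89.7
   [-0.0169, 0.0229, 0.0, 0.0, -0.0, 0.0607]
   [-0.0154, 0.0239, 0.0, 0.0, -0.0, 0.0607]
   [-0.014, 0.0248, 0.0, 0.0, -0.0, 0.0607]
   [-0.0124, 0.0256, 0.0, 0.0, -0.0, 0.0607]
-> [0.622 0.143 0.31 ] 89.7
   [0.0001, 0.0205, 0.0, -0.0, -0.0, 0.0]
   [0.0001, 0.0205, 0.0, -0.0, -0.0, 0.0]
   [0.0001, 0.0205, 0.0, -0.0, -0.0, 0.0]
   [0.0001, 0.0205, 0.0, -0.0, -0.0, 0.0]
```

Request:
jog_arm:
  motion:
    - [-0.001,0.0008,-0.0305,0,0,0,-1]
    - [-0.001,0.0008,-0.0305,0,0,0,-1]
    - [-0.001,0.0008,-0.0305,0,0,0,-1]
    - [-0.001,0.0008,-0.0305,0,0,0,-1]
    - [-0.017,0.023,0,0,0,0.0605,-1]

```text
time_s: 13.0
ee_pos: [0.4616, 0.1769, 0.2985]
eef_rot: [3.136, -0.001, 1.747]
force: [1.2, 1.4, -5.1]
grip_width: 0.0119
grip_force: 22.0
```

Request:
jog_arm:
  motion:
    - [-0.0155,0.024,0,0,0,0.0605,-1]
    - [-0.014,0.025,0,0,0,0.0605,-1]
    - [-0.0125,0.0255,0,0,0,0.0605,-1]
    - [0,0,0,0,0,0,-1]
    - [0,0,0,0,0,0,-1]

```text
time_s: 13.5
ee_pos: [0.5405, 0.1424, 0.2934]
eef_rot: [-3.139, 0.0, 1.564]
force: [-1.0, -0.2, -4.0]
grip_width: 0.0119
grip_force: 22.0
```

Run:
```python
from h import *
m=ctrl.camera_model("wrist"); w=ctrl.camera("wrist"); cv2.imwrite("pics/w6.png",w[:,:,::-1]); o=ctrl.get_obs()
print(o["ee_pos"],o["eef_rot"],o["force"])
# expected pixel of left collar centre with tilt; brass blobs
K,R,t=cam("wrist",m); th=.146
q=K@(R@np.array([.622,.0235+.1355*np.cos(th),.225+.1355*np.sin(th)])+t); print("collar expect",q[:2]/q[2])
for c,s,_ in blobs(w,(20,120,80),(34,255,255),(380,0,640,330),40): print("brass",c,s,onz("wrist",c,.2447,m))
```

```text
[0.5401501  0.1427152  0.29396524] [-3.13982399e+00  1.78165872e-04  1.56491754e+00] [-0.33807271  0.21354346 -3.84427679]
collar expect [440.86978418 246.6914114 ]
brass [454.8 172. ] [440 159  30  27 602] [0.62675353 0.20865445 0.2447    ]
brass [444.4 245. ] [427 232  35  23 472] [0.62436274 0.15876887 0.2447    ]
brass [402.7 301.2] [ 380  281   48   49 1609] [0.59764842 0.11621069 0.2447    ]
```

Request:
jog_arm:
  motion:
    - [0,0.025,0,0,0,0,-1]
    - [0,0.025,0,0,0,0,-1]
    - [0,0.02,0,0,0,0,-1]
    - [0,0.013,0,0,0,0,-1]
    - [0,0,0,0,0,0,-1]

```text
time_s: 14.05
ee_pos: [0.6238, 0.1425, 0.294]
eef_rot: [-3.14, 0.0, 1.565]
force: [-2.0, -0.9, -4.3]
grip_width: 0.0119
grip_force: 22.0
```

Run:
```python
from h import *
feel(3); s=ctrl.camera("side")
a=cv2.resize(s[150:270,300:420],(600,600),interpolation=cv2.INTER_CUBIC)
cv2.imwrite("pics/s7.png",a[:,:,::-1])
```

```text
14.2 [0.6228 0.1425 0.295 ] 0.0118 F [-0.21  0.42 -3.29] +- [0.31 0.39 0.29]
```

View pics/s7.png

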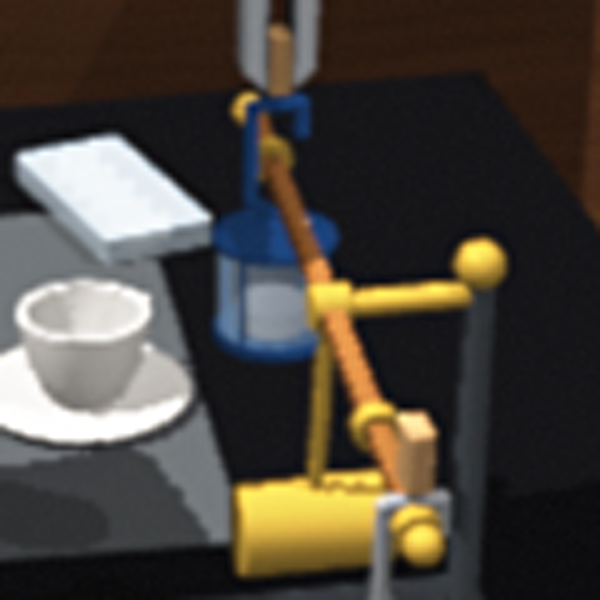

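The bar sits between the blue hook's shank (250) and tip (303), with the collar at (275,155) just beyond. Lowering; all 10 views are used, so the rest goes by force and numbers.

Request:
jog_arm:
  motion:
    - [0,0,0.01,0,0,0,-1]
    - [0,0,0.01,0,0,0,-1]
    - [0,0,0.006,0,0,0,-1]
    - [0,0,0.003,0,0,0,-1]
    - [0,0,0.003,0,0,0,-1]

```text
time_s: 14.75
ee_pos: [0.6236, 0.142, 0.2627]
eef_rot: [-3.142, -0.0, 1.564]
force: [-1.3, 0.3, 0.5]
grip_width: 0.0119
grip_force: 22.0
```

Request:
jog_arm:
  motion:
    - [0,0,0.003,0,0,0,-1]
    - [0,0,0.003,0,0,0,-1]
    - [0,0,0.002,0,0,0,-1]
    - [0,0,0,0,0,0,-1]

```text
time_s: 15.15
ee_pos: [0.6235, 0.142, 0.2547]
eef_rot: [-3.141, 0.0, 1.564]
force: [-0.6, -0.6, -2.4]
grip_width: 0.0117
grip_force: 22.0
```

```bash
python3 -c "
from h import *
feel(6)"
```

```text
15.45 [0.6236 0.142  0.2551] 0.012 F [-0.84 -0.09 -2.63] +- [0.12 0.15 0.14]
```

Request:
jog_arm:
  motion:
    - [0.002,0,0,0,0,0,-1]
    - [0.002,0,0,0,0,0,-1]
    - [0.0015,0,0,0,0,0,-1]
    - [0,0,0,0,0,0,-1]

```text
time_s: 15.85
ee_pos: [0.6236, 0.1479, 0.255]
eef_rot: [3.141, -0.0, 1.565]
force: [0.4, -0.0, -2.5]
grip_width: 0.0118
grip_force: 22.0
```

Request:
jog_arm:
  motion:
    - [0.001,0,0,0,0,0,-1]
    - [0,0,0,0,0,0,-1]

```text
time_s: 16.05
ee_pos: [0.6236, 0.1487, 0.2549]
eef_rot: [3.142, -0.0, 1.564]
force: [0.1, -0.8, -2.8]
grip_width: 0.0117
grip_force: 22.0
```

```bash
python3 -c "
from h import *
feel(6)"
```

```text
16.35 [0.6236 0.1486 0.255 ] 0.0116 F [ 0.23  0.68 -2.37] +- [0.06 0.12 0.21]
```

Request:
jog_arm:
  motion:
    - [0.001,0,0,0,0,0,-1]
    - [0.0005,0,0,0,0,0,-1]
    - [0,0,0,0,0,0,-1]

```text
time_s: 16.65
ee_pos: [0.6236, 0.1501, 0.2549]
eef_rot: [-3.142, 0.0, 1.564]
force: [0.7, -0.3, -2.6]
grip_width: 0.0117
grip_force: 22.0
```

```bash
python3 -c "
from h import *
feel(6)"
```

```text
16.95 [0.6236 0.1501 0.2549] 0.0118 F [-0.21 -0.5  -2.39] +- [0.16 0.15 0.17]
```

Request:
jog_arm:
  motion:
    - [0.001,0,0,0,0,0,-1]
    - [0,0,0,0,0,0,-1]

```text
time_s: 17.15
ee_pos: [0.6236, 0.1511, 0.2549]
eef_rot: [-3.142, 0.0, 1.564]
force: [-0.1, -0.9, -2.8]
grip_width: 0.0119
grip_force: 22.0
```

```bash
python3 -c "
from h import *
feel(6)"
```

```text
17.45 [0.6236 0.1511 0.255 ] 0.0117 F [ 0.15 -0.3  -2.74] +- [0.15 0.19 0.13]
```

Request:
jog_arm:
  motion:
    - [0.0008,0,0,0,0,0,-1]
    - [0,0,0,0,0,0,-1]

```text
time_s: 17.65
ee_pos: [0.6236, 0.1519, 0.2549]
eef_rot: [-3.142, 0.0, 1.564]
force: [0.3, -0.5, -2.4]
grip_width: 0.012
grip_force: 22.0
```

```bash
python3 -c "
from h import *
feel(6)"
```

```text
17.95 [0.6236 0.1519 0.2549] 0.012 F [ 0.11 -0.53 -2.81] +- [0.1  0.16 0.27]
```

Request:
jog_arm:
  motion:
    - [0.0008,0,0,0,0,0,-1]
    - [0,0,0,0,0,0,-1]

```text
time_s: 18.15
ee_pos: [0.6237, 0.1527, 0.255]
eef_rot: [3.142, 0.0, 1.564]
force: [0.1, -0.7, -2.3]
grip_width: 0.0119
grip_force: 22.0
```

```bash
python3 -c "
from h import *
feel(6)"
```

```text
18.45 [0.6237 0.1527 0.255 ] 0.0117 F [ 0.29 -0.26 -2.99] +- [0.14 0.22 0.14]
```

Request:
jog_arm:
  motion:
    - [0.0006,0,0,0,0,0,-1]
    - [0,0,0,0,0,0,-1]

```text
time_s: 18.65
ee_pos: [0.6236, 0.1533, 0.2549]
eef_rot: [-3.141, 0.0, 1.564]
force: [0.2, -0.6, -1.8]
grip_width: 0.0121
grip_force: 22.0
```

Request:
jog_arm:
  motion:
    - [0.0006,0,0,0,0,0,-1]
    - [0,0,0,0,0,0,-1]

```text
time_s: 18.85
ee_pos: [0.6237, 0.1536, 0.2549]
eef_rot: [-3.141, 0.001, 1.564]
force: [0.5, -3.8, -3.4]
grip_width: 0.0116
grip_force: 22.0
```

```bash
python3 -c "
from h import *
feel(6)
w=ctrl.camera('wrist');m=ctrl.camera_model('wrist')
for c,s,_ in blobs(w,(20,120,80),(34,255,255),(200,0,640,330),40): print('brass',c,s,onz('wrist',c,.237,m))
for c,s,_ in blobs(w,(95,120,60),(125,255,255),(200,100,450,330),100): print('blue',c,s)
"
```

```text
19.15 [0.6237 0.1536 0.2549] 0.0115 F [ 0.09 -4.25 -3.48] +- [0.15 0.24 0.24]
brass [323.9 192.8] [309 178  31  30 725] [0.6236843  0.21028243 0.237     ]
brass [324.1 271.3] [307 260  35  21 415] [0.62351064 0.16201607 0.237     ]
blue [300.5 245.7] [ 284  207   32   75 1614]
blue [346.9 245.9] [ 333  207   31   75 1530]
```

Collar felt at 4.3 N. Back off and lower.

Request:
jog_arm:
  motion:
    - [-0.0007,0,0,0,0,0,-1]
    - [0,0,0.003,0,0,0,-1]
    - [0.0001,0,0.003,0,0,0,-1]
    - [0.0001,0,0.003,0,0,0,-1]
    - [0.0001,0,0.003,0,0,0,-1]

```text
time_s: 19.7
ee_pos: [0.6236, 0.1539, 0.2427]
eef_rot: [3.141, -0.001, 1.565]
force: [0.6, 1.8, -0.7]
grip_width: 0.0116
grip_force: 22.0
```

Request:
jog_arm:
  motion:
    - [0,0,0.003,0,0,0,-1]
    - [0,0,0.002,0,0,0,-1]
    - [0,0,0,0,0,0,-1]

```text
time_s: 20.0
ee_pos: [0.6236, 0.1535, 0.2376]
eef_rot: [-3.141, -0.0, 1.564]
force: [-0.3, 2.8, -0.4]
grip_width: 0.0119
grip_force: 22.0
```

```bash
python3 -c "
from h import *
feel(6)"
```

```text
20.3 [0.6237 0.1535 0.2381] 0.0119 F [-0.53  2.78 -0.36] +- [0.25 0.1  0.27]
```

Request:
jog_arm:
  motion:
    - [0.0005,0,0.002,0,0,0,-1]
    - [0,0,0,0,0,0,-1]

```text
time_s: 20.5
ee_pos: [0.6236, 0.1536, 0.2356]
eef_rot: [-3.141, 0.001, 1.564]
force: [-0.9, -1.0, -0.0]
grip_width: 0.0118
grip_force: 22.0
```

```bash
python3 -c "
from h import *
feel(6)"
```

```text
20.8 [0.6237 0.1537 0.236 ] 0.0121 F [-1.02 -1.61  0.18] +- [0.23 0.11 0.23]
```

Request:
jog_arm:
  motion:
    - [0,0,0,0,0,0,-0.5]
    - [0,0,0,0,0,0,-0.3]
    - [0,0,0,0,0,0,-0.1]
    - [0,0,0,0,0,0,-0.1]

```text
time_s: 21.2
ee_pos: [0.6237, 0.1541, 0.236]
eef_rot: [3.141, -0.0, 1.564]
force: [-0.1, 1.4, -0.5]
grip_width: 0.0402
grip_force: 0.0
```

Request:
jog_arm:
  motion:
    - [0,0,-0.01,0,0,0,-0.1]
    - [0,0,-0.02,0,0,0,-0.1]
    - [0,0,-0.04,0,0,0,-0.1]
    - [0,0,-0.03,0,0,0,-0.1]

```text
time_s: 21.6
ee_pos: [0.6236, 0.154, 0.339]
eef_rot: [3.14, -0.0, 1.564]
force: [-0.5, 0.1, 0.3]
grip_width: 0.0423
grip_force: 0.0
```

Run:
```python
from h import *
o=ctrl.get_obs();print(o["ee_pos"],o["grip_width"],o["force"])
m=ctrl.camera_model("wrist"); w=ctrl.camera("wrist")
for c,s,_ in blobs(w,(20,120,80),(34,255,255),(200,0,640,330),40): print('brass',c,s,onz('wrist',c,.215,m))
s=ctrl.camera("side"); cv2.imwrite("pics/s8.png",s[:,:,::-1])
for c,q,_ in blobs(s,(20,120,80),(34,255,255),(330,150,440,280),8): print("side brass",c,q)
S0=cv2.imread("pics/side0.png")[:,:,::-1].copy()
for c,q,_ in blobs(S0,(20,120,80),(34,255,255),(330,150,440,280),8): print("side0 brass",c,q)
plan([(.45,.05,.32,87,6),(.4303,.0084,.25,85.6,2)])
```

```text
[0.62356075 0.15400109 0.3390442 ] 0.0422916892243934 [-0.45363983  0.05956791  0.34290017]
brass [323.8 178.8] [314 170  20  18 281] [0.623814   0.21087086 0.215     ]
brass [324.3 233. ] [313 228  23  11 168] [0.62397998 0.16175008 0.215     ]
brass [306.2 313.9] [294 298  25  32 767] [0.60566691 0.07995994 0.215     ]
brass [341.3 313.8] [330 298  24  32 738] [0.64029094 0.07982568 0.215     ]
side brass [348.1 185. ] [346 183   6   6  23]
side brass [382.6 206.9] [361 198  40  18 263]
side brass [361.2 255.5] [348 217  28  55 585]
side brass [373.7 224.9] [370 221  10  11  42]
side brass [383.9 240.5] [379 235  11  12  97]
side brass [380.2 253.6] [378 250   5   8  26]
side0 brass [348.6 179.7] [346 178   7   6  24]
side0 brass [352.3 186.5] [349 184   9   8  31]
side0 brass [382.3 207. ] [361 197  40  19 268]
side0 brass [366.6 253. ] [347 217  43  52 855]
side0 brass [374.2 228. ] [370 225  11  10  45]
-> [0.45 0.05 0.32] 87
   [-0.0175, -0.029, 0.0033, 0.0013, -0.0003, 0.0077]
   [-0.0178, -0.0288, 0.0034, 0.0013, -0.0003, 0.0077]
   [-0.018, -0.0287, 0.0034, 0.0013, -0.0003, 0.0077]
   [-0.0182, -0.0285, 0.0035, 0.0013, -0.0003, 0.0077]
   [-0.0184, -0.0284, 0.0035, 0.0013, -0.0003, 0.0077]
   [-0.0186, -0.0283, 0.0036, 0.0013, -0.0003, 0.0077]
-> [0.4303 0.0084 0.25  ] 85.6
   [-0.0213, -0.0087, 0.035, 0.0, -0.0, 0.0122]
   [-0.0214, -0.0085, 0.035, 0.0, -0.0, 0.0122]
```

The bar is now tipped left by about 0.08 rad as expected. On to the last small lantern.

Request:
jog_arm:
  motion:
    - [-0.0175,-0.029,0.0035,0,0,0.008,-0.1]
    - [-0.018,-0.029,0.0035,0,0,0.008,-0.1]
    - [-0.018,-0.0285,0.0035,0,0,0.008,-0.1]
    - [-0.018,-0.0285,0.0035,0,0,0.008,-0.1]
    - [-0.0185,-0.0285,0.0035,0,0,0.008,-0.1]

```text
time_s: 22.2
ee_pos: [0.4767, 0.0667, 0.318]
eef_rot: [-3.141, 0.0, 1.524]
force: [0.7, -0.2, 1.0]
grip_width: 0.0426
grip_force: 0.0
```

Request:
jog_arm:
  motion:
    - [-0.0185,-0.0285,0.0035,0,0,0.008,-0.1]
    - [-0.021,-0.0085,0.035,0,0,0.012,-0.1]
    - [-0.021,-0.0085,0.035,0,0,0.012,-0.1]
    - [0,0,0,0,0,0,-0.1]
    - [0,0,0,0,0,0,-0.1]

```text
time_s: 22.7
ee_pos: [0.4295, 0.0092, 0.2456]
eef_rot: [3.141, -0.0, 1.492]
force: [0.9, -0.3, 0.7]
grip_width: 0.0422
grip_force: 0.0
```

Run:
```python
from h import *
m=ctrl.camera_model("wrist"); w=ctrl.camera("wrist"); cv2.imwrite("pics/w9.png",w[:,:,::-1]); o=ctrl.get_obs()
print(o["ee_pos"],o["eef_rot"],o["grip_width"])
K,R,t=cam("wrist",m)
for z in(.154,.138,.122):
    q=K@(R@np.array([.4303,.0084,z])+t); print("expect",(q[:2]/q[2]).round(1))
for c,s,k in blobs(w,(8,35,120),(32,255,255),(260,180,390,330),30): print("tab",c,s)
h=cv2.cvtColor(w,cv2.COLOR_RGB2HSV)
for r in range(220,276,5): print(r,[tuple(map(int,h[r,c])) for c in range(306,345,4)])
```

```text
[0.4300756  0.00948338 0.24627671] [ 3.13997482e+00 -1.77947344e-04  1.49234130e+00] 0.04208943472764676
expect [325.3 251.7]
expect [325.2 246.6]
expect [325.1 242. ]
tab [324.5 244. ] [318 229  15  31 423]
220 [(130, 3, 221), (120, 5, 224), (100, 3, 227), (108, 6, 224), (130, 3, 232), (120, 1, 254), (120, 1, 250), (120, 1, 252), (90, 1, 251), (120, 1, 252)]
225 [(132, 5, 242), (114, 7, 179), (90, 1, 190), (90, 1, 251), (105, 2, 249), (105, 2, 247), (0, 0, 253), (90, 1, 253), (120, 1, 253), (120, 1, 253)]
230 [(90, 3, 249), (135, 3, 185), (120, 5, 188), (105, 10, 247), (15, 93, 208), (15, 101, 206), (15, 101, 206), (0, 0, 255), (120, 10, 184), (120, 1, 225)]
235 [(150, 7, 74), (100, 3, 239), (100, 3, 239), (14, 69, 192), (15, 89, 209), (15, 91, 208), (15, 95, 202), (110, 3, 251), (90, 2, 249), (128, 7, 151)]
240 [(128, 13, 81), (75, 3, 191), (0, 1, 189), (17, 105, 229), (24, 51, 254), (23, 49, 254), (25, 51, 255), (110, 6, 252), (105, 4, 253), (150, 16, 63)]
245 [(140, 9, 86), (150, 3, 83), (138, 15, 86), (17, 98, 245), (25, 44, 255), (25, 47, 254), (27, 45, 255), (132, 15, 87), (15
[... 231 characters left out ...]
240), (23, 52, 254), (23, 57, 254), (29, 35, 255), (144, 16, 81), (150, 12, 84), (150, 9, 82)]
260 [(120, 10, 80), (145, 17, 88), (150, 6, 81), (113, 12, 86), (123, 35, 80), (128, 37, 76), (120, 24, 84), (156, 15, 86), (143, 12, 86), (135, 6, 80)]
265 [(156, 16, 79), (135, 12, 84), (0, 3, 82), (128, 12, 83), (156, 15, 83), (143, 12, 82), (143, 12, 82), (150, 9, 82), (140, 9, 86), (120, 6, 85)]
270 [(135, 19, 79), (150, 6, 81), (150, 16, 82), (135, 12, 84), (133, 20, 89), (130, 17, 88), (150, 16, 81), (132, 16, 80), (135, 6, 83), (135, 24, 86)]
275 [(137, 21, 85), (135, 19, 81), (114, 16, 82), (135, 12, 85), (135, 6, 83), (160, 9, 84), (150, 13, 78), (150, 3, 80), (140, 10, 79), (120, 6, 84)]
```

Tab top face is at rows 237–259 and columns 318–332: centred across the jaws, and about 1.5 mm further in +y.

Request:
jog_arm:
  motion:
    - [0.0015,0,0.04,0,0,0,-0.1]
    - [0,0,0.04,0,0,0,-0.1]
    - [0,0,0.03,0,0,0,-0.1]
    - [0,0,0.01,0,0,0,-0.1]
    - [0,0,0,0,0,0,-0.1]

```text
time_s: 23.25
ee_pos: [0.43, 0.0111, 0.1252]
eef_rot: [-3.141, -0.0, 1.493]
force: [0.1, 0.3, 0.6]
grip_width: 0.0424
grip_force: 0.0
```

Request:
jog_arm:
  motion:
    - [0,0,0,0,0,0,-1]
    - [0,0,0,0,0,0,-1]
    - [0,0,0,0,0,0,-1]
    - [0,0,0,0,0,0,-1]
    - [0,0,0,0,0,0,-1]
  squeeze: 20

```text
time_s: 23.75
ee_pos: [0.4297, 0.0106, 0.1254]
eef_rot: [3.141, 0.0, 1.492]
force: [0.0, 0.1, 3.6]
grip_width: 0.0115
grip_force: 20.0
```

Request:
jog_arm:
  motion:
    - [0,0,0,0,0,0,-1]
    - [0,0,-0.005,0,0,0,-1]
    - [0,0,-0.025,0,0,0,-1]
    - [0,0,0,0,0,0,-1]

```text
time_s: 24.15
ee_pos: [0.4304, 0.0106, 0.1571]
eef_rot: [3.138, -0.0, 1.492]
force: [-0.5, 0.1, -2.7]
grip_width: 0.0118
grip_force: 20.0
```

Run:
```python
from h import *
feel(4); print(ctrl.get_obs()["grip_force"],ctrl.get_obs()["eef_rot"])
plan([(.431,.01,.284,85.6,4),(.54,-.057,.284,89.7,4),(.623,-.057,.284,89.7,4)])
```

```text
24.35 [0.429  0.0107 0.154 ] 0.0121 F [-0.09 -0.11 -1.86] +- [0.14 0.11 0.19]
19.97868776321411 [-3.14017242e+00 -1.20006837e-05  1.49224003e+00]
-> [0.431 0.01  0.284] 85.6
   [-0.0001, 0.0005, -0.0325, -0.0004, -0.0, -0.0004]
   [-0.0001, 0.0005, -0.0325, -0.0004, -0.0, -0.0004]
   [-0.0001, 0.0005, -0.0325, -0.0004, -0.0, -0.0004]
   [-0.0001, 0.0005, -0.0325, -0.0004, -0.0, -0.0004]
-> [ 0.54  -0.057  0.284] 89.7
   [-0.0146, 0.0285, 0.0, 0.0, 0.0, -0.0179]
   [-0.0151, 0.0282, 0.0, 0.0, 0.0, -0.0179]
   [-0.0156, 0.0279, 0.0, 0.0, 0.0, -0.0179]
   [-0.0161, 0.0276, 0.0, 0.0, 0.0, -0.0179]
-> [ 0.623 -0.057  0.284] 89.7
   [0.0001, 0.0207, 0.0, -0.0, -0.0, -0.0]
   [0.0001, 0.0207, 0.0, -0.0, -0.0, -0.0]
   [0.0001, 0.0207, 0.0, -0.0, -0.0, -0.0]
   [0.0001, 0.0207, 0.0, -0.0, -0.0, -0.0]
```

Request:
jog_arm:
  motion:
    - [0,0.0005,-0.0325,0,0,0,-1]
    - [0,0.0005,-0.0325,0,0,0,-1]
    - [0,0.0005,-0.0325,0,0,0,-1]
    - [0,0.0005,-0.0325,0,0,0,-1]
    - [0,0,0,0,0,0,-1]

```text
time_s: 24.85
ee_pos: [0.4325, 0.0104, 0.2878]
eef_rot: [3.137, -0.0, 1.492]
force: [1.1, 0.3, -2.3]
grip_width: 0.0119
grip_force: 20.0
```

Request:
jog_arm:
  motion:
    - [-0.0145,0.0285,0,0,0,-0.018,-1]
    - [-0.015,0.028,0,0,0,-0.018,-1]
    - [-0.0155,0.028,0,0,0,-0.018,-1]
    - [-0.016,0.0275,0,0,0,-0.018,-1]
    - [0,0,0,0,0,0,-1]

```text
time_s: 25.35
ee_pos: [0.5416, -0.0578, 0.2816]
eef_rot: [-3.137, -0.0, 1.563]
force: [-0.5, -0.3, -2.7]
grip_width: 0.0117
grip_force: 20.0
```

Run:
```python
from h import *
feel(2); print(ctrl.get_obs()["eef_rot"])
m=ctrl.camera_model("wrist"); w=ctrl.camera("wrist"); cv2.imwrite("pics/w10.png",w[:,:,::-1])
K,R,t=cam("wrist",m); th=-.08
q=K@(R@np.array([.6225,.025-.098*np.cos(th),.225-.098*np.sin(th)])+t); print("inner collar expect",q[:2]/q[2])
for c,s,_ in blobs(w,(20,120,80),(34,255,255),(360,0,640,400),40): print("brass",c,s,onz("wrist",c,.2328,m))
```

```text
25.45 [ 0.5399 -0.0563  0.2827] 0.0117 F [ 0.06 -0.18 -2.07] +- [0.08 0.   0.11]
[-3.13823002e+00 -6.19106911e-04  1.56359570e+00]
inner collar expect [438.18737473 287.98899754]
brass [470.5 151.4] [ 363  127  228   55 3198] [0.63556882 0.02295548 0.2328    ]
```

Run:
```python
from h import *
w=cv2.imread("pics/w10.png")[:,:,::-1].copy(); m=ctrl.camera_model("wrist")
for c,s,_ in blobs(w,(19,90,30),(36,255,255),(390,200,500,340),15): print("brass",c,s,onz("wrist",c,.2328,m))
for c,s,_ in blobs(w,(4,90,30),(18,255,255),(390,150,500,340),40): print("wood",c,s,onz("wrist",c,.2328,m))
```

```text
brass [438.5 287.7] [423 277  32  20 440] [ 0.62283257 -0.07245271  0.2328    ]
wood [442.7 221. ] [ 430  161   27  124 2219] [ 0.62155901 -0.02291146  0.2328    ]
wood [433.  310.5] [427 295  20  41 206] [ 0.62027697 -0.09068306  0.2328    ]
```

Collar found at (438.5,287.7), against the predicted (438.2,288.0). Insert and lower.

Request:
jog_arm:
  motion:
    - [0,0.025,0,0,0,0,-1]
    - [0,0.025,0,0,0,0,-1]
    - [0,0.02,0,0,0,0,-1]
    - [0,0.013,0,0,0,0,-1]
    - [0,0,0,0,0,0,-1]

```text
time_s: 26.0
ee_pos: [0.6233, -0.0561, 0.284]
eef_rot: [-3.14, -0.0, 1.565]
force: [-0.6, 0.6, -2.1]
grip_width: 0.0121
grip_force: 20.0
```

Run:
```python
from h import *
feel(3)
m=ctrl.camera_model("wrist"); w=ctrl.camera("wrist")
for c,s,_ in blobs(w,(19,90,30),(36,255,255),(290,230,370,330),15): print("brass",c,s,onz("wrist",c,.2328,m))
s=ctrl.camera("side"); cv2.imwrite("pics/s11.png",s[:,:,::-1])
for c,q,_ in blobs(s,(20,120,80),(34,255,255),(330,150,440,280),8): print("side brass",c,q)
```

```text
26.15 [ 0.6224 -0.0564  0.285 ] 0.0118 F [ 0.21  0.06 -2.14] +- [0.43 0.27 0.2 ]
side brass [380.1 152.7] [365 151  35   5  81]
side brass [348. 185.] [346 183   6   6  20]
side brass [392.2 205.2] [382 198  19  14 137]
side brass [363.4 209.7] [361 207   6   8  31]
side brass [373.8 211. ] [371 210   7   3  20]
side brass [365.  224.1] [364 216   3  16  28]
side brass [374.  224.5] [371 222   9   9  34]
side brass [383.9 240.5] [379 235  11  12  96]
side brass [359.5 261.4] [348 252  28  20 398]
```

Request:
jog_arm:
  motion:
    - [0,0,0.01,0,0,0,-1]
    - [0,0,0.01,0,0,0,-1]
    - [0,0,0.007,0,0,0,-1]
    - [0,0,0.003,0,0,0,-1]
    - [0,0,0.002,0,0,0,-1]

```text
time_s: 26.75
ee_pos: [0.6231, -0.0568, 0.2525]
eef_rot: [-3.141, -0.0, 1.564]
force: [0.8, 0.2, -2.0]
grip_width: 0.0116
grip_force: 20.0
```

Request:
jog_arm:
  motion:
    - [0,0,0.002,0,0,0,-1]
    - [0,0,0.002,0,0,0,-1]
    - [0,0,0.001,0,0,0,-1]
    - [0,0,0,0,0,0,-1]

```text
time_s: 27.15
ee_pos: [0.6232, -0.0567, 0.2479]
eef_rot: [3.142, -0.0, 1.564]
force: [-0.3, 0.8, -0.0]
grip_width: 0.012
grip_force: 20.0
```

```bash
python3 -c "
from h import *
feel(6)"
```

```text
27.45 [ 0.6232 -0.0567  0.2481] 0.0118 F [-0.22  0.15 -0.35] +- [0.14 0.27 0.29]
```

Request:
jog_arm:
  motion:
    - [-0.002,0,0,0,0,0,-1]
    - [-0.002,0,0,0,0,0,-1]
    - [-0.0015,0,0,0,0,0,-1]
    - [0,0,0,0,0,0,-1]

```text
time_s: 27.85
ee_pos: [0.6231, -0.0626, 0.248]
eef_rot: [3.142, 0.0, 1.564]
force: [-0.3, -0.8, -1.5]
grip_width: 0.012
grip_force: 20.0
```

Request:
jog_arm:
  motion:
    - [-0.0008,0,0,0,0,0,-1]
    - [0,0,0,0,0,0,-1]

```text
time_s: 28.05
ee_pos: [0.6231, -0.0631, 0.2479]
eef_rot: [-3.142, 0.0, 1.564]
force: [-0.2, 0.4, -0.7]
grip_width: 0.0114
grip_force: 20.0
```

```bash
python3 -c "
from h import *
feel(6)"
```

```text
28.35 [ 0.6231 -0.0631  0.248 ] 0.012 F [ 0.07  0.03 -0.82] +- [0.16 0.06 0.1 ]
```

Request:
jog_arm:
  motion:
    - [-0.0006,0,0,0,0,0,-1]
    - [0,0,0,0,0,0,-1]

```text
time_s: 28.55
ee_pos: [0.6231, -0.0636, 0.2479]
eef_rot: [-3.142, -0.0, 1.564]
force: [-0.1, 0.6, 0.1]
grip_width: 0.012
grip_force: 20.0
```

Request:
jog_arm:
  motion:
    - [-0.0006,0,0,0,0,0,-1]
    - [0,0,0,0,0,0,-1]

```text
time_s: 28.75
ee_pos: [0.6231, -0.0642, 0.2479]
eef_rot: [-3.142, -0.0, 1.564]
force: [1.0, 0.9, -0.0]
grip_width: 0.0117
grip_force: 20.0
```

```bash
python3 -c "
from h import *
feel(6)"
```

```text
29.05 [ 0.6231 -0.0642  0.2479] 0.0119 F [ 0.18  1.04 -0.54] +- [0.08 0.12 0.15]
```

Request:
jog_arm:
  motion:
    - [-0.0006,0,0,0,0,0,-1]
    - [0,0,0,0,0,0,-1]

```text
time_s: 29.25
ee_pos: [0.6231, -0.0644, 0.2479]
eef_rot: [-3.141, -0.001, 1.565]
force: [0.8, 5.6, -1.2]
grip_width: 0.0121
grip_force: 20.0
```

Request:
jog_arm:
  motion:
    - [-0.0005,0,0,0,0,0,-1]
    - [0,0,0,0,0,0,-1]

```text
time_s: 29.45
ee_pos: [0.6231, -0.0645, 0.2478]
eef_rot: [-3.141, -0.001, 1.565]
force: [-0.6, 7.1, -2.0]
grip_width: 0.0119
grip_force: 20.0
```

```bash
python3 -c "
from h import *
feel(6)"
```

```text
29.75 [ 0.6231 -0.0645  0.2478] 0.0116 F [ 0.05  7.18 -1.48] +- [0.17 0.28 0.23]
```

Request:
jog_arm:
  motion:
    - [0.0007,0,0,0,0,0,-1]
    - [0,0,0.0015,0,0,0,-1]
    - [0,0,0.0015,0,0,0,-1]
    - [0,0,0,0,0,0,-1]

```text
time_s: 30.15
ee_pos: [0.6231, -0.0647, 0.2446]
eef_rot: [-3.141, -0.0, 1.564]
force: [0.6, 3.9, 0.2]
grip_width: 0.0118
grip_force: 20.0
```

```bash
python3 -c "
from h import *
feel(6)
s=ctrl.camera('side')
for c,q,_ in blobs(s,(20,120,80),(34,255,255),(330,165,440,280),8): print('side brass',c,q)
"
```

```text
30.45 [ 0.6231 -0.0646  0.245 ] 0.0117 F [-0.22  4.29  0.04] +- [0.12 0.21 0.12]
side brass [381.2 171.8] [366 170  34   5  73]
side brass [349.1 178.2] [347 177   5   3  12]
side brass [393.3 204.6] [385 197  16  15 124]
side brass [363.4 210. ] [362 207   4   8  26]
side brass [357.7 252.4] [348 217  19  52 373]
side brass [373.7 228.7] [371 226   8   9  34]
side brass [383.9 246.6] [379 241  11  12  96]
```

Request:
jog_arm:
  motion:
    - [0.0004,0,0,0,0,0,-1]
    - [0,0,0,0,0,0,-1]

```text
time_s: 30.7
ee_pos: [0.6231, -0.0646, 0.245]
eef_rot: [3.141, 0.001, 1.564]
force: [-0.8, 1.8, -0.6]
grip_width: 0.0115
grip_force: 20.0
```

```bash
python3 -c "
from h import *
feel(5)"
```

```text
30.95 [ 0.6231 -0.0645  0.245 ] 0.012 F [-0.26  0.85  0.25] +- [0.06 0.35 0.19]
```

Side load is about 1 N and the weight is on the bar. Release and retreat.

Request:
jog_arm:
  motion:
    - [0,0,0,0,0,0,-0.5]
    - [0,0,0,0,0,0,-0.3]
    - [0,0,0,0,0,0,-0.1]
    - [0,0,0,0,0,0,-0.1]

```text
time_s: 31.35
ee_pos: [0.6231, -0.0643, 0.245]
eef_rot: [3.142, 0.0, 1.564]
force: [0.1, 0.1, 0.3]
grip_width: 0.04
grip_force: 0.0
```

Request:
jog_arm:
  motion:
    - [0,0,-0.01,0,0,0,-0.1]
    - [0,0,-0.02,0,0,0,-0.1]
    - [0,0,-0.04,0,0,0,-0.1]
    - [0,0,-0.03,0,0,0,-0.1]

```text
time_s: 31.75
ee_pos: [0.623, -0.0642, 0.348]
eef_rot: [3.14, 0.0, 1.564]
force: [-0.1, -0.6, 0.4]
grip_width: 0.0425
grip_force: 0.0
```

Request:
jog_arm:
  motion:
    - [0,-0.04,0,0,0,0,-0.1]
    - [0,-0.045,0,0,0,0,-0.1]
    - [0,-0.045,0,0,0,0,-0.1]
    - [0,-0.045,0,0,0,0,-0.1]
    - [0,-0.03,0,0,0,0,-0.1]

```text
time_s: 32.25
ee_pos: [0.4158, -0.0627, 0.346]
eef_rot: [3.14, 0.0, 1.564]
force: [0.6, -0.2, -0.6]
grip_width: 0.0423
grip_force: 0.0
```

Request:
jog_arm:
  motion:
    - [0,0,0,0,0,0,-0.1]
    - [0,0,0,0,0,0,-0.1]
    - [0,0,0,0,0,0,-0.1]
    - [0,0,0,0,0,0,-0.1]
    - [0,0,0,0,0,0,-0.1]

```text
time_s: 32.75
ee_pos: [0.4186, -0.0629, 0.3446]
eef_rot: [-3.141, -0.0, 1.564]
force: [-0.7, 0.7, -0.4]
grip_width: 0.0426
grip_force: 0.0
```

Run:
```python
from h import *
print(ctrl.get_obs()["ee_pos"])
for k in range(2):
    s=ctrl.camera("side"); t=ctrl.camera("top")
    for c,q,_ in blobs(s,(20,120,80),(34,255,255),(330,165,440,280),8): print("side brass",c,q)
    [ctrl.camera("top") for _ in range(6)]
for c,q,_ in blobs(t,(20,90,60),(34,255,255),(225,160,400,195),4): print("top brass",c,q,onz("top",c,.225))
for c,q,_ in blobs(t,(5,50,150),(19,190,255),(225,160,400,195),6): print("top tab/wood",c,q,onz("top",c,.265))
```

```text
[ 0.41859368 -0.06290721  0.34457168]
side brass [348.2 179.4] [346 177   6   7  24]
side brass [390.4 205.5] [377 198  24  14 167]
side brass [366.3 209.6] [362 206  10  10  57]
side brass [357.9 252.4] [348 217  19  52 372]
side brass [373.9 228.7] [371 225   8  10  39]
side brass [383.9 246.3] [379 241  11  12  97]
side brass [348.3 179.3] [346 177   6   6  23]
side brass [390.4 205.5] [377 198  24  14 166]
side brass [366.4 209.4] [362 206  10   9  54]
side brass [357.9 252.4] [348 217  19  52 374]
side brass [373.9 228.5] [371 225   8  10  37]
side brass [383.9 246.3] [379 241  11  12  95]
top brass [305.6 180. ] [297 160  18  35 456] [0.61661479 0.02303749 0.225     ]
top brass [232.4 176.9] [229 174   7   7  38] [0.62281298 0.20914359 0.225     ]
top brass [253.  175.5] [252 175   3   2   4] [0.62687334 0.1568723  0.225     ]
top brass [377.5 179.2] [373 176   9   7  46] [ 0.62034868 -0.1600277   0.225     ]
top brass [251.7 179.4] [250 178   4   4   9] [0.61688355 0.16005165 0.225     ]
top brass [344.1 180.6] [343 179   3   4  11] [ 0.61598439 -0.07495485  0.225     ]
top tab/wood [246.5 175.9] [235 173  23   6  94] [0.62011719 0.16874424 0.265     ]
top tab/wood [341.5 175.4] [339 174   6   4  17] [ 0.62353889 -0.06608882  0.265     ]
top tab/wood [371.6 176.1] [368 174   9   6  40] [ 0.62249019 -0.14063945  0.265     ]
top tab/wood [281.3 177.2] [259 176  43   4 143] [0.61768637 0.08275856 0.265     ]
top tab/wood [361.9 178.3] [357 177  10   4  35] [ 0.61679804 -0.11663893  0.265     ]
```

The bar is level: its end ball is at row 179.3, against 179.7 when unloaded. It is still, and the tabs are where they should be. Handing in.

```bash
python3 -c "
from station import ctrl
print(ctrl.hand_in())"
```

```text
the job is handed in; nothing more can be done
None
```

The job is handed in (verdict not shown): the large lantern hangs at the left collar and one small lantern at each right collar, each felt against its collar at 4–7 N, with the bar level and at rest after about 33 of the 72 s.

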